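Check a bushing's bore with a go / no-go plug gauge

TASK

Check the brass bushing with the double-ended plug gauge: slide the go end (green collar) into the bore until its collar is fully home against the bushing's face, draw it out, then press the no-go end (red collar) gently (about 10 N) and squarely into the centre of the bore's countersunk mouth for about a second to confirm that it is refused. Feel for the bore's centre and never force the gauge; finally lay the gauge back in its rest, let go, and leave the other things where they are.

Things in the scene. Friction and masses are not known exactly. Their poses are not given: they have to be found in the camera images.
- gauge_center (a point): Centre of the plug gauge (108 mm long, 0.18 kg) that lies level in the rest. x axis: along the gauge towards the go end. Square aluminium handle 22x22 mm, 56 mm long, its flats upright and level; then at each end a collar, 36 mm diameter, 4 mm thick (green at go, red at no-go).
- go_tip (a point): End face centre of the go plug: 60 mm from the gauge's centre along its +x. Plug: steel, 20 mm diameter, 28 mm long from its green collar, tip bevelled 1.5 mm at 45 degrees. It fits the bore.
- nogo_tip (a point): End face centre of the no-go plug: 48 mm from the gauge's centre along its -x (its own axes are the gauge's). Plug: steel, 24 mm diameter, 16 mm long from its red collar, edge bevel 0.5 mm. It is wider than the bore; well centred it sinks about 3 mm into the countersink and stops.
- bore_mouth (a point): NOMINAL centre of the brass bushing's flat front face on the grey bearing block, 70 mm above the bench. x axis: level, straight INTO the bore; z up. Bore 21.5 mm diameter, through, 36 mm long, rigid; mouth countersunk at 45 degrees from 30 mm diameter at the face. The bushing was clamped by eye: its true centre is up to 4 mm off along y and up to 4 mm along z (square to the axis), never measured.
- block: Grey bearing block fixed to the bench (foot 95x130 mm, 117 mm high), with the brass bushing (face 60 mm diameter) in it. Origin: underside, x axis into the bore; the bushing's face is at x = -21 mm, z = 70 mm.
- gauge: The plug gauge as a body; same origin and axes as gauge_center.
- rest_seat (a point): Where the gauge's centre lies in its rest, 61 mm above the bench. x axis: along the two saddle notches. Fixed base 75x70x12 mm with two wooden saddles 8 mm thick at x = -20 and +20 mm that carry the handle's underside at 50 mm height between lips 27 mm apart, about 66 mm high. The handle is free between x = -16 and +16 mm. Either way round will do.
- spring_mid (a point): Bystander: grey valve spring standing on the bench, 28 mm diameter, 42 mm high; the point is 20 mm up.
- piston_mid (a point): Bystander: grey piston standing on the bench, 66x63 mm, 54 mm high; the point is 20 mm up.
- tape_mid (a point): Bystander: cream tape roll lying on the bench, 83 mm diameter, 24 mm high; the point is 12 mm up.

How it is judged:
On the way, in this order (a step that is already met when the one before it is completed fails the run):
1. the go plug is fully home: its tip at least 26 mm inside the bushing's face, collar within 2 mm of it, gauge square to the bore (x of go_tip in the frame of bore_mouth between 0.026 and 0.032 m and y of go_tip in the frame of bore_mouth between -0.007 and 0.007 m and z of go_tip in the frame of bore_mouth between -0.007 and 0.007 m and angle between the x axis of gauge_center and the x axis of bore_mouth, either way round below 0.15 rad), for 0.2 s.
2. the no-go plug is pressed into the countersink with 4 to 25 N for half a second, at least 1 mm and at most 6 mm in, square to the bore (x of nogo_tip in the frame of bore_mouth between 0.001 and 0.006 m and y of nogo_tip in the frame of bore_mouth between -0.008 and 0.008 m and z of nogo_tip in the frame of bore_mouth between -0.008 and 0.008 m and angle between the x axis of gauge_center and the x axis of bore_mouth, either way round below 0.15 rad and contact force between gauge and block between 4 and 25 N), for 0.5 s.
At the end, for the whole second after the job is handed in: The gauge lies at rest in its rest, let go, either way round: centre within 10 mm along the notches, 5 mm across and 4 mm in height of the seat, in line within 0.15 rad (x of gauge_center in the frame of rest_seat between -0.01 and 0.01 m and y of gauge_center in the frame of rest_seat between -0.005 and 0.005 m and z of gauge_center in the frame of rest_seat between -0.004 and 0.004 m and angle between the x axis of gauge_center and the x axis of rest_seat, either way round below 0.15 rad and linear speed of gauge below 0.02 m/s); the robot touches nothing.
It fails at once if the gauge is forced against the block with more than 35 N (contact force between gauge and block above 35 N).
It fails at once if a bystander (spring, piston, tape roll) is moved more than 20 mm (distance of any of spring_mid, piston_mid, tape_mid from where it was at the start of the episode above 0.02 m).
It also fails if it takes over 72 s, if anything falls off the work surface, if the arm or the gripper's body presses on something with over 40 N, if the wrist force passes 120 N, or if a joint passes its speed limit or range.

ROBOT

A 6-joint arm with a two-finger parallel gripper is mounted at the origin on a cart in front of the work surface, level with it; the furniture and walls round the work are solid. World frame = base frame: x ahead of the robot, y to its left, z up, the work surface at z = 0. Lengths are in m, angles in rad, forces in N, time in s.
With the tool pointing down it reaches from about 0.225 to 0.875 m from the base axis. Payload 3.4 kg.
Tool frame: the origin (TCP) lies between the finger pads; the fingertips stand 11 mm ahead of it and the grasp point (between the pads) lies 8 mm behind it; z points along the fingers, y is the direction in which the jaws open and shut (so a half turn about z gives the same grasp; the last joint's range is limited). The gripper opens to 85 mm and grips with 20 to 120 N. Pads are 22 mm wide; open, the fingers measure 114 mm over their backs; the gripper's body (76 mm by 85 mm) begins 54 mm behind the grasp point. The pads swing forward as they close: fully open they stand 13 mm farther back than shut.
Start: joints at [-1.347, 0.276, 1.505, -0, 1.361, -0.121], TCP at [0.194, -0.541, 0.242] pointing down, gripper open.
Joint ranges: [-2.89, 2.89], [-0.75, 2.08], [0.22, 2.7], [-1.18, 4.32], [0.11, 2.71], [-2.7, 2.7]. Speed limits (rad/s): [2.57, 2.57, 3.14, 3.14, 3.14, 3.14].

INTERFACE

Orientations are given as a unit quaternion [w, x, y, z].
In Python, from rig import manip gives the robot as it stands. The module is installed in compiled form; this text tells all that it offers.
- The arm moves only by the tool move_arm, never from a script. Its argument "series" is a list that holds one entry, the list of rows, each a list of 7 numbers: the shift along the world's x, y, z in m, then the turn, a rotation vector about the world's x, y, z in rad, then the finger opening in m, from 0 to 0.0854. A call has 1 to 20 rows; each row shifts and turns the commanded pose from where the row before left it; what a row does not reach is not made up. A row lasts 1/12 s, in which the tool goes at most 41.7 mm and 7.16 degrees, less where a joint would pass 70% of its speed; a pose out of reach is approached as far as the arm can. A call with a gripper value outside its range is refused whole. The fingers move at their own pace and stop on an object; "newtons" is the grip in N (left out, the last holds). Time passes only in rows, so rows that do not move let the fingers close. It gives the time, the measured TCP pose, the force and the opening at its end, in the units of the state.
- manip.get_state(): the state, without advancing time (a new reading comes with each control period).
- manip.get_image(name): name is "scene" or "top" or "wrist"; returns a dict with "color" (384x512x3 uint8, red, green, blue), "fx", "fy", "cx", "cy" (pixels), "k1" (the pictures are not rectified: a ray, as slopes to the right and down, at radius r is drawn at 1 + k1 r^2 times it, then the intrinsics apply), "R" (3x3) and "t" (3): a world point X has camera coordinates R X + t; the wrist camera has in their place "tool_from_camera" (4x4, takes a point from camera to tool coordinates, whose origin is the TCP and whose axes are the flange's). Camera axes: x right, y down, z forward; pixel columns grow to the right and rows downward; lengths in m; the calibration is good to about 2 mm. A picture is of the moment at which its call begins: read the wrist's pose just before it. There is no depth.
- manip.sign_off(): hands the job in, once; it reports no verdict.
The state is a dict: "clock": time; "qpos": joint angles; "qd": joint speeds; "effort": joint torques, N m; "position": TCP position; "ee_rot": TCP orientation; "contact_force": force on the tool from outside, world axes, zero at the start; "moment": the same for the moment, N m; "width": finger opening in m.
Only numpy, scipy, OpenCV 4.12 (cv2) and the standard library are available. Lean on these libraries where they do the work, as an engineer would, in place of code of your own. Each camera call takes 0.05 s, during which the arm holds its last target.

## Working session

There is one attempt and no reset: what is moved stays moved. The work goes in short steps, Python scripts to look and compute and a tool call to move; the robot and the scene stay as the last step left them, time stands still between calls to the robot, and variables do not carry over. Pictures are saved under pics/ and viewed, and the job is handed in when it is done.

Besides the shell and the picture viewer there is one more tool, called after "Call:" as a command line: name --argument value ..., lists and objects as JSON in quotes. move_arm: Moves the arm, as the interface text tells. Its arguments: {"type":"object","properties":{"series":{"type":"array"},"newtons":{"type":"number"}},"required":["series"]}

```bash
mkdir -p pics; ls
python3 - <<'E'
from rig import manip
import cv2,numpy as np
np.set_printoptions(precision=4,suppress=True)
s=manip.get_state();print(s)
for n in ["scene","top","wrist"]:
    im=manip.get_image(n);cv2.imwrite(f"pics/{n}0.png",im["color"][:,:,::-1])
    print(n,{k:(v if not hasattr(v,'tolist') else np.round(v,4).tolist()) for k,v in im.items() if k!="color"})
E
```

```text
pics
{'clock': 0.0, 'qpos': array([-1.347 ,  0.2766,  1.5061,  0.    ,  1.3607, -0.121 ]), 'qd': array([ 0.0005,  0.001 ,  0.0001, -0.0003, -0.0002,  0.001 ]), 'effort': array([  0.0011, -41.6773, -24.5803,  -0.    ,   0.0111,   0.    ]), 'position': array([ 0.1942, -0.5407,  0.2414]), 'ee_rot': array([-0.0009,  0.9852,  0.1715, -0.    ]), 'contact_force': array([ 0.7849, -0.3366, -0.2814]), 'moment': array([ 0.0368, -0.0547,  0.0624]), 'width': 0.08558662150583006}
scene {'fx': 369.5674372754989, 'fy': 369.5674372754989, 'cx': 252.54045322596474, 'cy': 194.69920852483494, 'k1': -0.020926729712436663, 'R': [[0.5956, -0.8031, -0.0176], [-0.3027, -0.204, -0.931], [0.7441, 0.5598, -0.3646]], 't': [-0.3318, 0.1997, 0.6258]}
top {'fx': 374.0185029103704, 'fy': 374.0185029103704, 'cx': 259.14487710119886, 'cy': 194.6851901394254, 'k1': -0.12403784807676071, 'R': [[0.0067, -0.9998, -0.0186], [-0.9932, -0.0045, -0.1166], [0.1164, 0.0192, -0.993]], 't': [-0.1087, 0.4562, 0.8733]}
wrist {'fx': 303.01264118956146, 'fy': 303.01264118956146, 'cx': 255.0564366943353, 'cy': 195.6050288326808, 'k1': -0.0745767188341333, 'tool_from_camera': [[-0.0008, -0.9618, -0.2736, 0.0681], [1.0, -0.0005, -0.0009, 0.0002], [0.0007, -0.2736, 0.9618, -0.1306], [0.0, 0.0, 0.0, 1.0]]}
```

View pics/scene0.png

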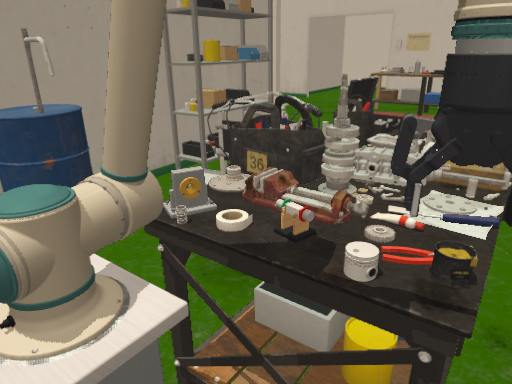

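View pics/top0.png

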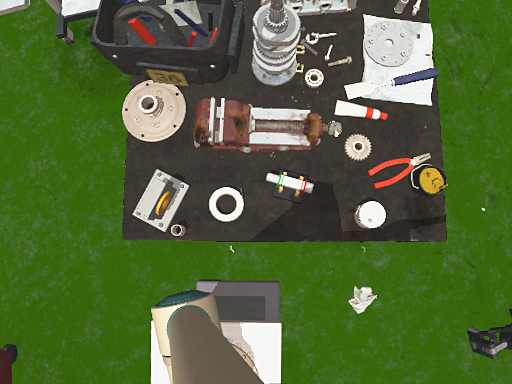

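View pics/wrist0.png

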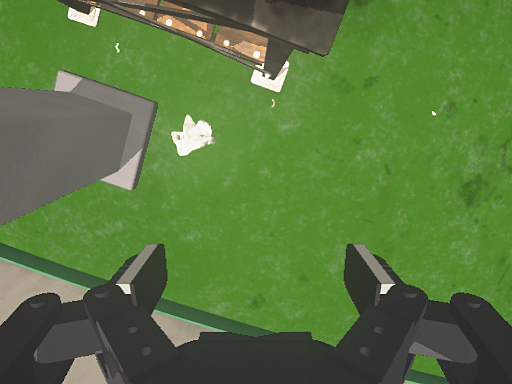

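```bash
cat > h.py <<'E'
import numpy as np,cv2
from rig import manip
from scipy.spatial.transform import Rotation as Ro
np.set_printoptions(precision=4,suppress=True)
def q2R(q): return Ro.from_quat([q[1],q[2],q[3],q[0]]).as_matrix()
class Cam:
    def __init__(s,n,save=None):
        st=manip.get_state(); im=manip.get_image(n); s.c=im["color"][:,:,::-1].copy()
        s.K=np.array([[im["fx"],0,im["cx"]],[0,im["fy"],im["cy"]],[0,0,1.]]);s.k1=im["k1"]
        if n=="wrist":
            T=np.eye(4);T[:3,:3]=q2R(st["ee_rot"]);T[:3,3]=st["position"];W=T@np.array(im["tool_from_camera"])
            s.R=W[:3,:3].T;s.t=-s.R@W[:3,3]
        else: s.R=np.array(im["R"]);s.t=np.array(im["t"])
        if save: cv2.imwrite(f"pics/{save}.png",s.c)
    def px(s,X):
        p=np.atleast_2d(X)@s.R.T+s.t;a=p[:,:2]/p[:,2:];r2=(a**2).sum(1,keepdims=True);a=a*(1+s.k1*r2)
        return a*[s.K[0,0],s.K[1,1]]+s.K[:2,2]
    def ray(s,uv):
        uv=np.asarray(uv,float).reshape(-1,1,2)
        a=cv2.undistortPoints(uv,s.K,np.array([s.k1,0,0,0.])).reshape(-1,2)
        d=np.c_[a,np.ones(len(a))]@s.R
        return -s.R.T@s.t,d/np.linalg.norm(d,axis=1,keepdims=True)
    def onz(s,uv,z):
        o,d=s.ray(uv);return o+d*((z-o[2])/d[:,2])[:,None]
    def crop(s,x0,y0,x1,y1,f,name):
        c=cv2.resize(s.c[y0:y1,x0:x1],None,fx=f,fy=f,interpolation=cv2.INTER_CUBIC);cv2.imwrite(f"pics/{name}.png",c)
E
python3 - <<'E'
from h import *
t=Cam("top");t.crop(120,160,340,245,3.6,"tc")
s=Cam("scene");s.crop(155,150,335,250,4.4,"sc")
for n,uv,z in [("tape",(226,204),.024),("spring",(178,230),.042),("gauge",(290,183),.065),("piston",(370,214),.054)]:print(n,t.onz(uv,z))
E
```

```text
tape [[ 0.4341 -0.0264  0.024 ]]
spring [[0.3701 0.0845 0.042 ]]
gauge [[ 0.4797 -0.1778  0.065 ]]
piston [[ 0.4094 -0.3649  0.054 ]]
```

View pics/tc.png

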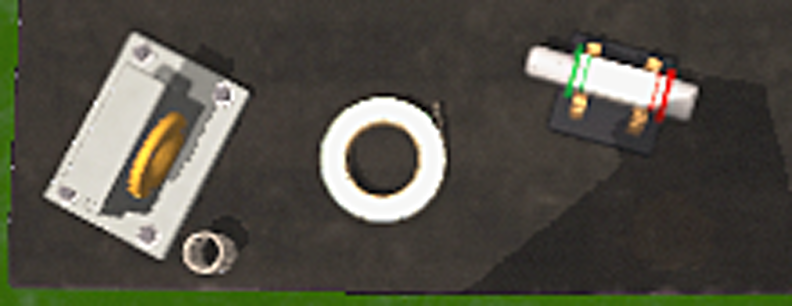

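View pics/sc.png

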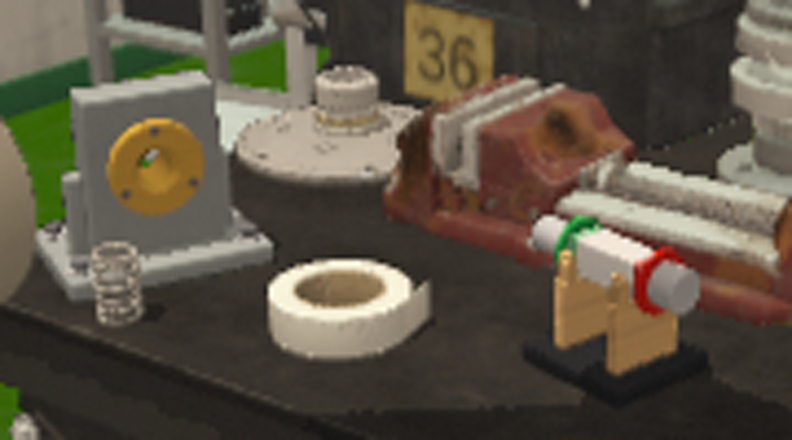

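Call:
move_arm --series '[[[0.02, 0.026, 0, 0, 0, 0.067, 0.0854], [0.02, 0.026, 0, 0, 0, 0.067, 0.0854], [0.02, 0.026, 0, 0, 0, 0.067, 0.0854], [0.02, 0.026, 0, 0, 0, 0.067, 0.0854], [0.02, 0.026, 0, 0, 0, 0.067, 0.0854], [0.02, 0.026, 0, 0, 0, 0.067, 0.0854], [0.02, 0.026, 0, 0, 0, 0.067, 0.0854], [0.02, 0.026, 0, 0, 0, 0.067, 0.0854], [0.02, 0.026, 0, 0, 0, 0.067, 0.0854], [0.02, 0.026, 0, 0, 0, 0.067, 0.0854], [0.02, 0.026, 0, 0, 0, 0.067, 0.0854], [0.02, 0.026, 0, 0, 0, 0.067, 0.0854], [0.02, 0.026, 0, 0, 0, 0.067, 0.0854], [0.02, 0.026, 0, 0, 0, 0.067, 0.0854], [0, 0, 0, 0, 0, 0, 0.0854]]]'

```text
clock: 1.5
position: [0.4773, -0.1728, 0.2423]
ee_rot: [-0.0, 0.799, 0.601, 0.002]
contact_force: [0.1, -0.9, -0.2]
width: 0.0852
```

Run:
```python
from h import *
s=manip.get_state();print(s["qpos"],s["position"],s["ee_rot"])
w=Cam("wrist","w1")
t=Cam("top","t1");t.crop(120,140,340,245,3.6,"tc1")
```

```text
[-0.4873  0.1733  1.6437  0.0041  1.3236 -0.2071] [ 0.4773 -0.1728  0.2423] [-0.0004  0.7992  0.601   0.002 ]
```

View pics/w1.png

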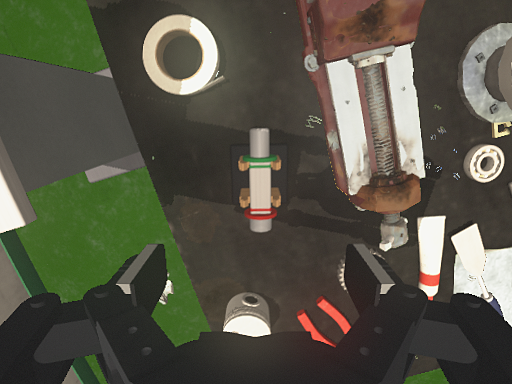

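Run:
```python
from h import *
w=Cam("wrist")
w.crop(215,110,305,250,4,"w1c")
h=cv2.cvtColor(w.c,cv2.COLOR_BGR2HSV)
def reg(m,name,z):
    m=m.astype(np.uint8);m[:, :215]=0;m[:,305:]=0;m[:110]=0;m[250:]=0
    n,l,st,ce=cv2.connectedComponentsWithStats(m);i=1+np.argmax(st[1:,4]);print(name,st[i],ce[i]);
    return ce[i]
g=reg((h[...,0]>55)&(h[...,0]<90)&(h[...,1]>120),"g",0)
r=reg(((h[...,0]<8)|(h[...,0]>172))&(h[...,1]>150),"r",0)
for uv in [g,r,(260,128),(260,232)]: print(w.onz(uv,.061),w.onz(uv,.072))
```

```text
g [245 152  33   5 118] [260.9407 154.178 ]
r [247 203  32  12 231] [262.3377 209.0563]
[[ 0.4861 -0.1544  0.061 ]] [[ 0.4864 -0.1528  0.072 ]]
[[ 0.4711 -0.212   0.061 ]] [[ 0.4718 -0.2084  0.072 ]]
[[ 0.4926 -0.1286  0.061 ]] [[ 0.4926 -0.128   0.072 ]]
[[ 0.4612 -0.2371  0.061 ]] [[ 0.4623 -0.2326  0.072 ]]
```

View pics/w1c.png

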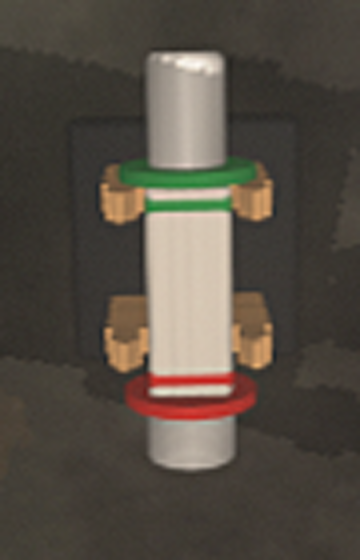

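Run:
```python
from h import *
w=Cam("wrist")
a=w.onz((261.5,123.3),.066)[0];b=w.onz((262.75,227),.073)[0];b2=w.onz((262.75,227),.061)[0]
d=a-b;print(a,b,np.linalg.norm(d[:2]),np.arctan2(d[1],d[0]))
# direction using same-height points on axis plane
p=w.onz((261.6,140),.061)[0];q=w.onz((262.75,215),.061)[0];e=p-q;phi=np.arctan2(e[1],e[0]);print("phi",phi)
u=d[:2]/np.linalg.norm(d[:2]);print("center",b[:2]+48*u/1000,a[:2]-60*u/1000)
st=manip.get_state();R=q2R(st["ee_rot"]);print("tool x yaw",np.arctan2(R[1,0],R[0,0]),"cam",-w.R.T@w.t, R)
t=Cam("top");print(t.px([[*(b[:2]+48*u/1000),.072],a,b]))
```

```text
[ 0.4948 -0.1253  0.066 ] [ 0.4661 -0.2284  0.073 ] 0.10702199413668742 1.2994143149013422
phi 1.3038899482943225
center [ 0.479  -0.1821] [ 0.4787 -0.1831]
tool x yaw 1.282154190555544 cam [ 0.4927 -0.1112  0.3727] [[ 0.2847  0.9586 -0.0008]
 [ 0.9586 -0.2847 -0.0005]
 [-0.0007 -0.0006 -1.    ]]
[[292.0881 182.8466]
 [267.2352 176.3437]
 [312.4001 188.4618]]
```

View pics/tc1.png

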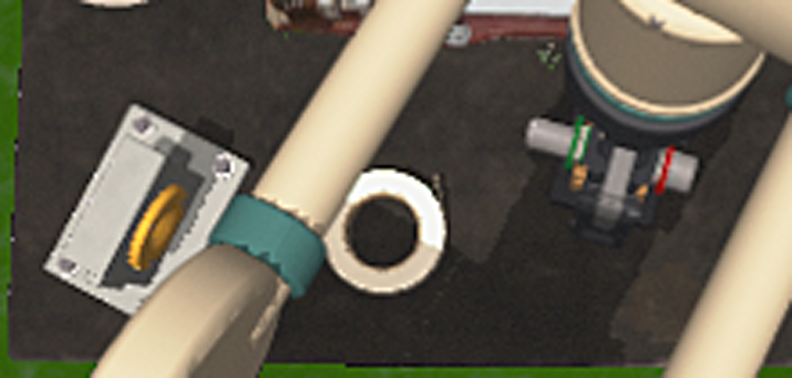

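Run:
```python
from h import *
t=Cam("top");s=Cam("scene")
c=np.array([(133,30),(250,92),(163,260),(42,195)])/3.6+[120,160]
for z in(0.01,.015,.02):
    P=t.onz(c,z)[:,:2];e=[np.linalg.norm(P[i]-P[(i+1)%4]) for i in range(4)]
    print(z,e,P.mean(0),[np.arctan2(*(P[i]-P[j])[::-1]) for i,j in[(0,1),(3,2)]],[np.arctan2(*(P[i]-P[j])[::-1])+np.pi/2 for i,j in[(1,2),(0,3)]])
im=cv2.imread("pics/scene0.png");h=cv2.cvtColor(im,cv2.COLOR_BGR2HSV)
m=((h[...,0]>15)&(h[...,0]<28)&(h[...,1]>150)).astype(np.uint8);m[:,:165]=0;m[:,215:]=0;m[:165]=0;m[205:]=0
cn,_=cv2.findContours(m,cv2.RETR_EXTERNAL,cv2.CHAIN_APPROX_NONE);k=max(cn,key=len);print(cv2.fitEllipse(k))
u=cv2.fitEllipse(k)[0];X=s.onz(u,.07)[0];print(X)
```

```text
0.01 [np.float64(0.09446884754460336), np.float64(0.1288931036101712), np.float64(0.09719718029470614), np.float64(0.13008460353022833)] [0.4445 0.1379] [np.float64(1.0941581814921781), np.float64(1.1066472144945547)] [np.float64(1.1129326676805746), np.float64(1.0918443544620433)]
0.015 [np.float64(0.09394883114722176), np.float64(0.12818359429436169), np.float64(0.09666214542505097), np.float64(0.12936853544386093)] [0.444  0.1365] [np.float64(1.0941581814921784), np.float64(1.1066472144945547)] [np.float64(1.1129326676805749), np.float64(1.0918443544620435)]
0.02 [np.float64(0.09342881474984027), np.float64(0.1274740849785521), np.float64(0.09612711055539588), np.float64(0.12865246735749353)] [0.4435 0.135 ] [np.float64(1.0941581814921781), np.float64(1.1066472144945545)] [np.float64(1.1129326676805744), np.float64(1.091844354462043)]
((189.85281372070312, 187.10491943359375), (19.65660285949707, 20.74848747253418), 21.816822052001953)
[0.4336 0.1156 0.07  ]
```

Call:
move_arm --series '[[[0.001, -0.012, 0, 0, 0, 0.02, 0.07], [0, 0, -0.02, 0, 0, 0, 0.07], [0, 0, -0.03, 0, 0, 0, 0.07], [0, 0, -0.03, 0, 0, 0, 0.07], [0, 0, -0.02, 0, 0, 0, 0.07], [0, 0, -0.01, 0, 0, 0, 0.07], [0, 0, 0, 0, 0, 0, 0.07]]]'

```text
clock: 2.43
position: [0.4735, -0.1892, 0.1302]
ee_rot: [-0.002, 0.796, 0.606, -0.001]
contact_force: [0.1, -0.4, 0.4]
width: 0.0699
```

Run:
```python
from h import *
s=manip.get_state();print(s["qpos"],s["position"],s["ee_rot"],s["width"])
R=q2R(s["ee_rot"]);print("yaw",np.arctan2(R[1,0],R[0,0]))
w=Cam("wrist","w2");c0=np.array([.479,-.1825,.061]);u=np.array([.268,.9635,0])
print(w.px([c0,c0+.06*u,c0-.048*u]))
w.crop(200,80,330,280,3,"w2c")
```

```text
[-0.5166  0.273   1.8113 -0.0001  1.0622 -0.2468] [ 0.4735 -0.1892  0.1302] [-0.0022  0.7957  0.6056 -0.001 ] 0.06992404115592564
yaw 1.3011353578494955
[[262.2065 201.054 ]
 [262.8493 111.1162]
 [261.7035 263.5672]]
```

View pics/w2c.png

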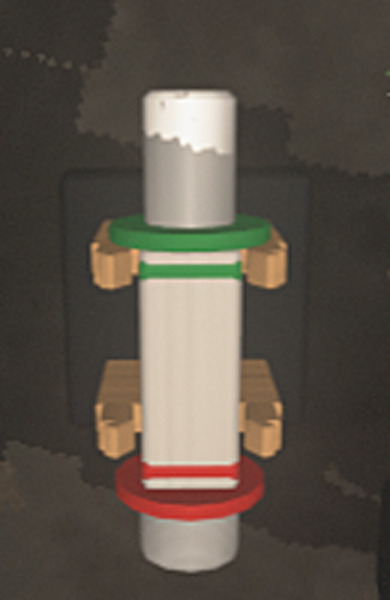

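Run:
```python
from h import *
w=Cam("wrist");st=manip.get_state();R=q2R(st["ee_rot"]);print(st["position"])
p=w.onz((263.5,130),.061)[0];q=w.onz((263.6,255),.061)[0];e=p-q;phi=np.arctan2(e[1],e[0]);u=np.array([np.cos(phi),np.sin(phi)])
print("phi",phi,"yaw",np.arctan2(R[1,0],R[0,0]))
a=w.onz((263.5,110.3),.064)[0];b=w.onz((263.6,269.5),.072)[0];print(a,b,np.linalg.norm(a-b))
# collars: red top edge corner rows
print("c",a[:2]-.06*u,b[:2]+.048*u)
# saddle front faces etc: green stripe
for r in (152,158.5):print(((w.onz((263.5,r),.079)[0][:2]-a[:2])@u))
```

```text
[ 0.4757 -0.19    0.133 ]
phi 1.309112473362052 yaw 1.3017854717045163
[ 0.497  -0.1249  0.064 ] [ 0.4688 -0.2293  0.072 ] 0.10843398184984324
c [ 0.4815 -0.1828] [ 0.4812 -0.1829]
-0.02451917602085364
-0.028483756553262372
```

Run:
```python
from h import *
for i in range(6):
    s=manip.get_state();print(s["clock"],s["position"],s["qpos"],s["contact_force"]);manip.get_image("wrist")
```

```text
2.5333 [ 0.4757 -0.19    0.133 ] [-0.5159  0.2704  1.8069 -0.      1.0631 -0.2469] [-0.1526 -0.1203 -0.1158]
2.5833 [ 0.4762 -0.1902  0.1336] [-0.5156  0.2698  1.8061 -0.      1.063  -0.2468] [ 0.0967 -0.3922  0.3241]
2.6333 [ 0.4764 -0.1901  0.1339] [-0.5154  0.2694  1.8059  0.      1.0629 -0.2469] [0.3436 0.9178 0.4638]
2.6833 [ 0.4764 -0.19    0.1339] [-0.5152  0.2692  1.806   0.      1.0629 -0.2469] [ 0.5159 -0.5077 -0.3762]
2.7333 [ 0.4763 -0.1898  0.1338] [-0.515   0.2692  1.8064  0.      1.0628 -0.2469] [-0.0614  0.0334  0.5498]
2.7833 [ 0.4761 -0.1896  0.1336] [-0.5149  0.2693  1.8068 -0.      1.0627 -0.2468] [ 0.2717 -0.5978  0.5717]
```

Run:
```python
from h import *
w=Cam("wrist","w3");st=manip.get_state();print(st["position"],st["qpos"])
g=w.c.astype(float)
hsv=cv2.cvtColor(w.c,cv2.COLOR_BGR2HSV)
# bright gauge silhouette rows
for r in (120,130,145,180,200,220,258,265):
    v=w.c[r].max(1).astype(int); d=np.diff(v); 
    x=np.arange(225,300); print(r,[int(k) for k in x if abs(d[k])>35])
for c in (258,263,268):
    v=w.c[:,c].max(1).astype(int);d=np.diff(v);print(c,[int(k) for k in range(90,290) if abs(d[k])>25])
```

```text
[ 0.4758 -0.1894  0.1332] [-0.5148  0.2697  1.8075  0.      1.0626 -0.2468]
120 [242, 243, 272, 273]
130 [243, 272, 273]
145 [243, 272]
180 [241, 242, 273, 274, 275]
200 [230, 231, 242, 274, 284]
220 [227, 228, 230, 288]
258 []
265 [246, 270]
258 [109, 110, 127, 154, 155, 156, 157, 163, 166, 171, 240, 245, 246, 267, 268]
263 [109, 110, 128, 129, 154, 155, 156, 157, 163, 166, 167, 171, 240, 245, 266, 267]
268 [109, 110, 127, 128, 154, 156, 162, 163, 166, 171, 240, 245, 265, 266]
```

Run:
```python
from h import *
w=Cam("wrist");st=manip.get_state();R=q2R(st["ee_rot"]);print(st["position"])
p=w.onz((258.2,130),.061)[0];q=w.onz((258.5,255),.061)[0];e=p-q;phi=np.arctan2(e[1],e[0]);u=np.array([np.cos(phi),np.sin(phi)])
print("phi",phi,"yaw",np.arctan2(R[1,0],R[0,0]))
a=w.onz((258.2,110),.064)[0];b=w.onz((258.5,268),.072)[0];print(np.linalg.norm(a-b))
print("c",a[:2]-.06*u,b[:2]+.048*u)
```

```text
[ 0.4757 -0.1893  0.133 ]
phi 1.3073383686696392 yaw 1.3029212844807696
0.10816391113230825
c [ 0.4794 -0.1816] [ 0.4792 -0.1814]
```

Call:
move_arm --series '[[[0.003, 0.006, 0, 0, 0, 0.002, 0.07], [0, 0, -0.025, 0, 0, 0, 0.07], [0, 0, -0.025, 0, 0, 0, 0.07], [0, 0, -0.015, 0, 0, 0, 0.07], [0, 0, -0.012, 0, 0, 0, 0.07], [0, 0, 0, 0, 0, 0, 0.07], [0, 0, 0, 0, 0, 0, 0.07], [0, 0, 0, 0, 0, 0, 0.07], [0, 0, 0, 0, 0, 0, 0.07]]]' --newtons 60

```text
clock: 3.68
position: [0.4793, -0.1835, 0.0564]
ee_rot: [0.001, 0.795, 0.607, 0.0]
contact_force: [-0.0, 0.1, 0.7]
width: 0.0704
```

Run:
```python
from h import *
for i in range(3): manip.get_image("wrist")
s=manip.get_state();print(s["qpos"],s["position"],s["ee_rot"],s["width"],s["contact_force"])
w=Cam("wrist","w4");
```

```text
[-0.5015  0.3616  1.9044  0.      0.8737 -0.2356] [ 0.4789 -0.1834  0.0562] [0.0008 0.7946 0.6071 0.0004] 0.07007269937515972 [-0.2362  0.0728 -0.3591]
```

View pics/w4.png

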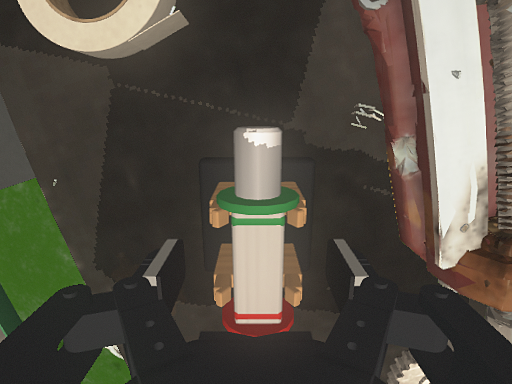

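Call:
move_arm --series '[[[0, 0, 0, 0, 0, 0, 0.03], [0, 0, 0, 0, 0, 0, 0.024], [0, 0, 0, 0, 0, 0, 0.015], [0, 0, 0, 0, 0, 0, 0.015], [0, 0, 0, 0, 0, 0, 0.015], [0, 0, 0, 0, 0, 0, 0.015], [0, 0, 0, 0, 0, 0, 0.015], [0, 0, 0, 0, 0, 0, 0.015]]]' --newtons 60

```text
clock: 4.55
position: [0.4787, -0.1834, 0.0556]
ee_rot: [0.0, 0.795, 0.607, 0.0]
contact_force: [0.1, 0.1, 2.3]
width: 0.0213
```

Run:
```python
from h import *
s=manip.get_state();print(s["qpos"],s["position"],s["ee_rot"],s["width"],s["contact_force"],s["moment"])
w=Cam("wrist","w5");
```

```text
[-0.5017  0.3625  1.9048  0.      0.8734 -0.2356] [ 0.4787 -0.1834  0.0556] [0.0004 0.7946 0.6071 0.0002] 0.02128811839840667 [0.0818 0.0665 2.3037] [ 0.0007 -0.0373  0.0354]
```

View pics/w5.png

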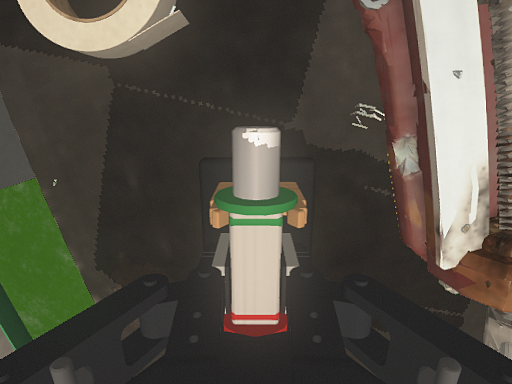

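Call:
move_arm --series '[[[0, 0, 0.005, 0, 0, 0, 0.015], [0, 0, 0.02, 0, 0, 0, 0.015], [0, 0, 0.03, 0, 0, 0, 0.015], [0, 0, 0.03, 0, 0, 0, 0.015], [0, 0, 0.03, 0, 0, 0, 0.015], [0, 0, 0.02, 0, 0, 0, 0.015], [-0.01, 0.028, 0, 0, 0, -0.026, 0.015], [-0.01, 0.028, 0, 0, 0, -0.026, 0.015], [-0.01, 0.028, 0, 0, 0, -0.026, 0.015], [-0.01, 0.028, 0, 0, 0, -0.026, 0.015], [-0.01, 0.028, 0, 0, 0, -0.026, 0.015], [-0.01, 0.028, 0, 0, 0, -0.026, 0.015], [-0.01, 0.028, 0, 0, 0, -0.026, 0.015], [-0.01, 0.018, 0, 0, 0, -0.02, 0.015], [0, 0, 0, 0, 0, 0, 0.015], [0, 0, 0, 0, 0, 0, 0.015], [0, 0, 0, 0, 0, 0, 0.015], [0, 0, 0, 0, 0, 0, 0.015], [0, 0, 0, 0, 0, 0, 0.015]]]'

```text
clock: 6.18
position: [0.3988, 0.03, 0.1903]
ee_rot: [0.0, 0.852, 0.523, -0.0]
contact_force: [-0.5, -0.7, -1.7]
width: 0.0209
```

Run:
```python
from h import *
s=manip.get_state();print(s["qpos"],s["position"],s["ee_rot"],s["width"],s["contact_force"],s["moment"])
R=q2R(s["ee_rot"]);print("yaw",np.arctan2(R[1,0],R[0,0]))
w=Cam("wrist","w6");sc=Cam("scene","s6");sc.crop(155,150,335,250,4.4,"s6c")
t=Cam("top");t.crop(120,160,340,245,3.6,"t6c")
im=cv2.imread("pics/scene0.png");
cv2.imwrite("pics/b0.png",cv2.resize(im[155:225,160:230],None,fx=8,fy=8,interpolation=cv2.INTER_CUBIC))
```

```text
[-0.099   0.0493  1.928  -0.0004  1.1643  0.3704] [0.3988 0.03   0.1903] [ 0.0001  0.8521  0.5234 -0.0001] 0.020895811989004337 [-0.5153 -0.6748 -1.7431] [-0.0384 -0.0298 -0.051 ]
yaw 1.1016123855385112
```

View pics/w6.png

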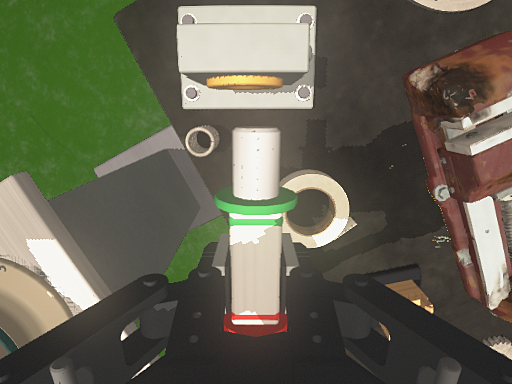

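View pics/s6c.png

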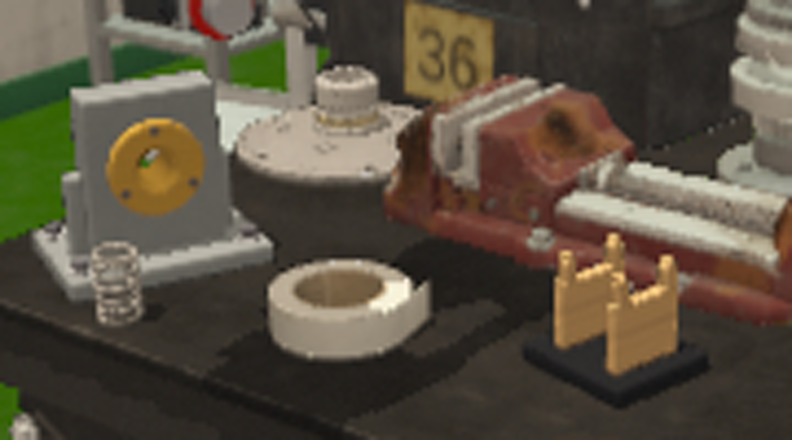

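View pics/b0.png

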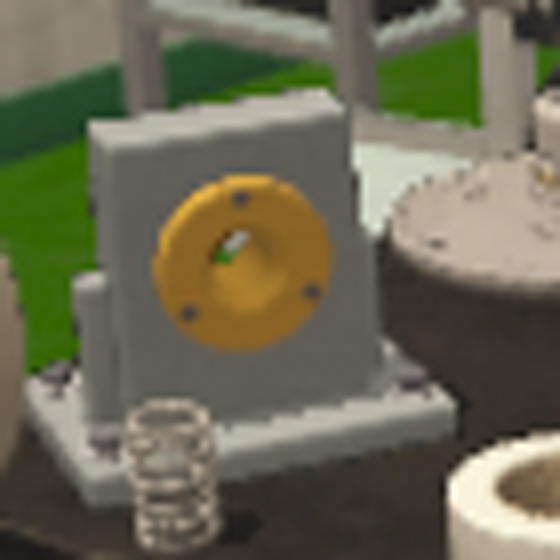

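```bash
cat > b.py <<'E'
from h import *
def brass(w,lo,hi):
    h=cv2.cvtColor(w.c,cv2.COLOR_BGR2HSV)
    m=((h[...,0]>12)&(h[...,0]<30)&(h[...,1]>150)&(h[...,2]>90)).astype(np.uint8)
    mm=np.zeros_like(m);mm[lo[1]:hi[1],lo[0]:hi[0]]=m[lo[1]:hi[1],lo[0]:hi[0]]
    n,l,st,ce=cv2.connectedComponentsWithStats(mm);i=1+np.argmax(st[1:,4]);return l==i,st[i]
E
python3 - <<'E'
from b import *
w=Cam("wrist");st=manip.get_state();print(st["position"])
w.crop(165,0,330,140,4.8,"w7c")
m,s=brass(w,(190,60),(300,110));print(s)
b=1.1016;u=np.array([np.cos(b),np.sin(b),0]);v=np.array([-np.sin(b),np.cos(b),0]) # v = left looking into bore
for r in range(s[1],s[1]+s[3]):
    x=np.where(m[r])[0];print(r,x.min(),x.max(),end="; ")
print()
O=np.array([.4345,.118,.07])
for uv in [(207,80),(283,80)]:
    X=w.onz(uv,.07)[0];print((X-O)@u,(X-O)@v,X)
X=w.onz((256,135),.066)[0];print("gauge tip v",(X-O)@v,(X-O)@u, "tcp",(st["position"]-O)@v,(st["position"]-O)@u)
E
```

```text
[0.3986 0.0303 0.1902]
[220  77   1   1   1]
77 220 220; 
-0.003020722700911197 0.03095960365735679 [0.4055 0.1293 0.07  ]
-0.0031798929804865185 -0.02872637610243438 [0.4587 0.1022 0.07  ]
gauge tip v -0.007549017685677204 -0.0463384946619121 tcp -0.0076106586313657715 -0.0944479444272358
```

View pics/w7c.png

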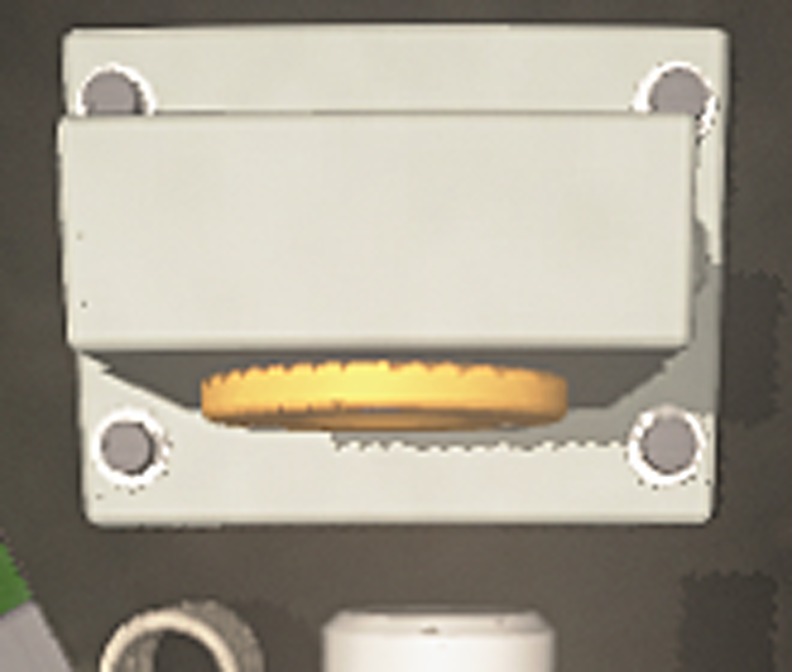

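Run:
```python
from b import *
w=Cam("wrist");st=manip.get_state();print(st["position"],w.px([[.4345,.118,.07]]))
b=1.1016;u=np.array([np.cos(b),np.sin(b),0]);v=np.array([-np.sin(b),np.cos(b),0]);O=np.array([.4345,.118,.07])
cr=lambda x,y:(165+x/4.8,y/4.8)
X=w.onz(cr(385,408),.1)[0];print("face top",(X-O)@u,(X-O)@v)
for c in[(85,523),(717,523),(62,30),(730,30)]:
    X=w.onz(cr(*c),.012)[0];print("foot",(X-O)@u,(X-O)@v)
for c in[(68,347),(692,347),(60,118),(695,115)]:
    X=w.onz(cr(*c),.117)[0];print("top",(X-O)@u,(X-O)@v)
im=cv2.imread("pics/scene0.png");h=cv2.cvtColor(im,cv2.COLOR_BGR2HSV)
m=((h[...,0]>12)&(h[...,0]<30)&(h[...,1]>120)).astype(np.uint8);m[:,:170]=0;m[:,207:]=0;m[:170]=0;m[203:]=0
k=max(cv2.findContours(m,cv2.RETR_EXTERNAL,cv2.CHAIN_APPROX_NONE)[0],key=len);k=cv2.convexHull(k)
E=cv2.fitEllipse(k);print(E)
s=Cam("scene")
for c in (E[0],(160+242/8,155+263/8)):
    o,d=s.ray(c);d=d[0];P=o+d*(((O-o)@u)/(d@u));print("scene",(P-O)@v,P[2])
```

```text
[0.3985 0.0304 0.1902] [[246.4882  75.8157]]
face top -0.009206531676391572 0.00010584477399926649
foot -0.024697847401742135 0.06496616326417677
foot -0.02489116342012461 -0.06526505938817763
foot 0.06898743886854197 0.0649539722039578
foot 0.06857004872480905 -0.0641959993935232
top -0.002369095422187056 0.0416136475427292
top -0.0026044147277545122 -0.04111974627529244
top 0.02602925403777224 0.041264545425571314
top 0.02606315260907965 -0.04053211635449736
((189.85694885253906, 187.47662353515625), (20.96323013305664, 22.318979263305664), 45.42830276489258)
scene -0.0009781892554566161 0.06800084066520146
scene -0.001965620401823723 0.06668186015393424
```

Run:
```python
from b import *
b=1.1016;u=np.array([np.cos(b),np.sin(b),0]);v=np.array([-np.sin(b),np.cos(b),0]);O=np.array([.4345,.118,.07])-.0093*u
print("mouth nominal",O+.0003*v)
s=Cam("scene")
for c in ((189.86,187.5),):
    o,d=s.ray(c);d=d[0];P=o+d*(((O-o)@u)/(d@u));print("scene",(P-O)@v,P[2],d)
# calibrate scene by block top-front corners, crop b0: (92,150),(345,108)?
for uvv in [(-.0024+.0093,.0414,.117),(-.0024+.0093,-.0411,.117)]:
    X=O+uvv[0]*u+uvv[1]*v;X[2]=uvv[2];print((s.px(X)-[160,155])*8)
for a in np.linspace(0,2*np.pi,4,endpoint=False):
    X=O+.03*np.cos(a)*v+np.array([0,0,.03*np.sin(a)]);print(a,(s.px(X)-[160,155])*8)
w=Cam("wrist");
for uv in [(206.9,82),(283.1,82)]:
    X=w.onz(uv,.07)[0];print((X-O)@u,(X-O)@v)
```

```text
mouth nominal [0.43   0.1098 0.07  ]
scene 0.0016761555254974742 0.07141351623943548 [ 0.6397  0.6901 -0.3386]
[[102.7418 141.9841]]
[[345.0803 104.033 ]]
0.0 [[156.1379 278.6979]]
1.5707963267948966 [[236.9034 177.5344]]
3.141592653589793 [[329.8844 247.9505]]
4.71238898038469 [[251.1039 346.855 ]]
0.005006768434529267 0.031525642684960574
0.0048912598471461295 -0.028415500670712353
```

Call:
move_arm --series '[[[-0.008, 0.004, -0.01, 0, 0, 0, 0.015], [0, 0, -0.025, 0, 0, 0, 0.015], [0, 0, -0.03, 0, 0, 0, 0.015], [0, 0, -0.03, 0, 0, 0, 0.015], [0, 0, -0.02, 0, 0, 0, 0.015], [0, 0, -0.01, 0, 0, 0, 0.015], [0, 0, 0, 0, 0, 0, 0.015], [0, 0, 0, 0, 0, 0, 0.015], [0, 0, 0, 0, 0, 0, 0.015], [0, 0, 0, 0, 0, 0, 0.015], [0, 0, 0, 0, 0, 0, 0.015]]]'

```text
clock: 7.5
position: [0.3912, 0.0347, 0.0663]
ee_rot: [0.001, 0.852, 0.524, 0.001]
contact_force: [0.4, -0.1, -1.7]
width: 0.021
```

```bash
cat > st.py <<'E'
from b import *
b=1.1016;u=np.array([np.cos(b),np.sin(b),0]);v=np.array([-np.sin(b),np.cos(b),0]);O=np.array([.4345,.118,.07])-.0093*u
def st():
    s=manip.get_state();p=s["position"]-O;R=q2R(s["ee_rot"]);f=s["contact_force"]
    print("t",round(s["clock"],2),"u v z mm",np.round([p@u*1e3,p@v*1e3,s["position"][2]*1e3],2),"F uvz",np.round([f@u,f@v,f[2]],2),"M uvz",np.round([s["moment"]@u,s["moment"]@v,s["moment"][2]],3),"yaw",round(float(np.arctan2(R[1,0],R[0,0])),4),"tilt",R[:2,2],"q",s["qpos"],"wd",s["width"])
E
python3 - <<'E'
from st import *
st();w=Cam("wrist","w8");st();s=Cam("scene","s8");s.crop(155,150,255,230,7,"s8c");st()
E
```

```text
t 7.5 u v z mm [-84.52   0.94  66.27] F uvz [ 0.06 -0.4  -1.65] M uvz [0.004 0.019 0.032] yaw 1.1028 tilt [ 0.0025 -0.0003] q [-0.089   0.1966  2.1369 -0.0001  0.8055  0.379 ] wd 0.021013183142259705
t 7.55 u v z mm [-84.58   1.06  66.16] F uvz [-0.19  0.51 -1.15] M uvz [ 0.025  0.011 -0.031] yaw 1.1028 tilt [ 0.0023 -0.0003] q [-0.089   0.1967  2.1372 -0.0001  0.8054  0.379 ] wd 0.021119627932667827
t 7.6 u v z mm [-84.64   1.28  66.02] F uvz [-0.21  0.76 -2.81] M uvz [-0.073 -0.     0.007] yaw 1.1028 tilt [ 0.0018 -0.0002] q [-0.089   0.1969  2.1375 -0.      0.8055  0.379 ] wd 0.02108945058519056
```

View pics/w8.png

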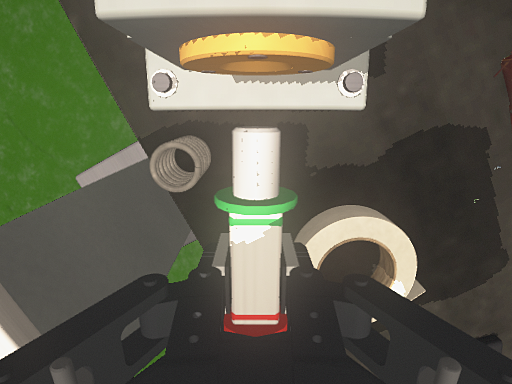

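View pics/s8c.png

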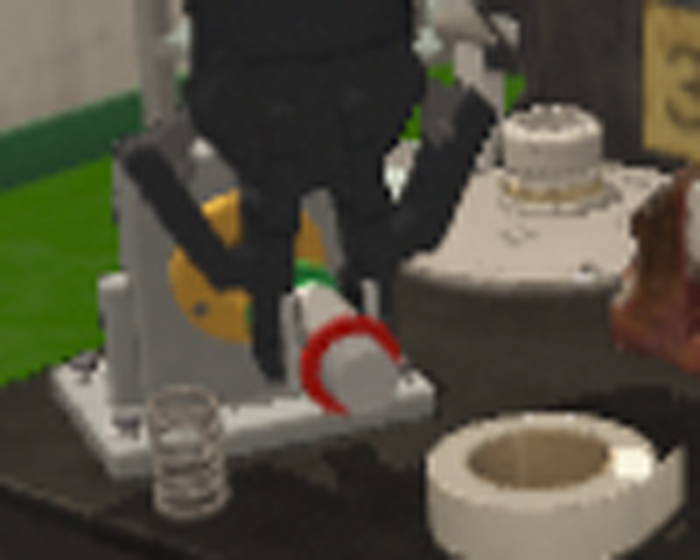

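Call:
move_arm --series '[[[0.0023, 0.0045, 0, 0, 0, 0, 0.015], [0.0023, 0.0045, 0, 0, 0, 0, 0.015], [0.0023, 0.0045, 0, 0, 0, 0, 0.015], [0.0013, 0.0027, 0, 0, 0, 0, 0.015], [0.0009, 0.0018, 0, 0, 0, 0, 0.015], [0.0009, 0.0018, 0, 0, 0, 0, 0.015], [0.0009, 0.0018, 0, 0, 0, 0, 0.015], [0, 0, 0, 0, 0, 0, 0.015], [0, 0, 0, 0, 0, 0, 0.015], [0, 0, 0, 0, 0, 0, 0.015]]]'

```text
clock: 8.43
position: [0.4012, 0.0564, 0.0653]
ee_rot: [0.0, 0.852, 0.524, -0.0]
contact_force: [0.5, -0.4, -1.1]
width: 0.0208
```

Run:
```python
from st import *
st();w=Cam("wrist","w9");st()
```

```text
t 8.43 u v z mm [-60.76   1.87  65.29] F uvz [-0.12 -0.62 -1.05] M uvz [ 0.002 -0.015 -0.026] yaw 1.1028 tilt [-0.0001 -0.0001] q [-0.0325  0.2154  2.1126 -0.0002  0.8137  0.4356] wd 0.020833209559472748
t 8.48 u v z mm [-60.82   1.89  65.28] F uvz [-0.18 -0.24 -1.48] M uvz [-0.026  0.078  0.04 ] yaw 1.1027 tilt [-0.0002 -0.0001] q [-0.0326  0.2154  2.1127 -0.0002  0.8137  0.4356] wd 0.021295245722558292
```

View pics/w9.png

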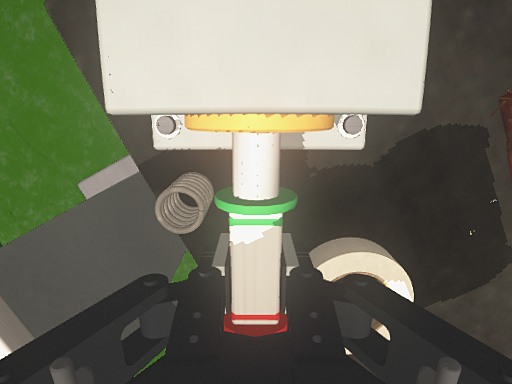

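Call:
move_arm --series '[[[0.0005, 0.0009, 0, 0, 0, 0, 0.015], [0.0005, 0.0009, 0, 0, 0, 0, 0.015], [0, 0, 0, 0, 0, 0, 0.015], [0.0005, 0.0009, 0, 0, 0, 0, 0.015], [0, 0, 0, 0, 0, 0, 0.015], [0, 0, 0, 0, 0, 0, 0.015]]]'

```text
clock: 8.98
position: [0.4028, 0.0591, 0.0653]
ee_rot: [0.0, 0.852, 0.524, 0.0]
contact_force: [-0.0, 0.7, -1.7]
width: 0.0213
```

Run:
```python
from st import *
st();manip.get_image("top");st()
```

```text
t 8.98 u v z mm [-57.53   1.66  65.35] F uvz [ 0.63  0.35 -1.7 ] M uvz [ 0.059 -0.02   0.036] yaw 1.1029 tilt [ 0.0001 -0.0001] q [-0.0255  0.2179  2.1087 -0.0001  0.8149  0.4425] wd 0.021255436079591895
t 9.03 u v z mm [-57.57   1.72  65.32] F uvz [ 0.69  0.   -1.17] M uvz [-0.032  0.024  0.012] yaw 1.1029 tilt [ 0.     -0.0001] q [-0.0255  0.2178  2.1088 -0.0001  0.8149  0.4425] wd 0.02093287385846034
```

No contact yet (tip est. +4 mm). Continue in 1 mm steps.

Call:
move_arm --series '[[[0.0005, 0.0009, 0, 0, 0, 0, 0.015], [0, 0, 0, 0, 0, 0, 0.015], [0.0005, 0.0009, 0, 0, 0, 0, 0.015], [0, 0, 0, 0, 0, 0, 0.015], [0.0005, 0.0009, 0, 0, 0, 0, 0.015], [0, 0, 0, 0, 0, 0, 0.015], [0, 0, 0, 0, 0, 0, 0.015]]]'

```text
clock: 9.62
position: [0.4039, 0.0614, 0.0652]
ee_rot: [0.0, 0.852, 0.524, -0.001]
contact_force: [-0.5, -4.3, -2.8]
width: 0.0211
```

Run:
```python
from st import *
st();manip.get_image("top");st()
```

```text
t 9.62 u v z mm [-55.05   1.67  65.17] F uvz [-4.06 -1.45 -2.78] M uvz [-0.237  0.667 -0.048] yaw 1.1035 tilt [-0.0007 -0.001 ] q [-0.019   0.2204  2.1055 -0.0015  0.8164  0.4493] wd 0.021148204446794973
t 9.67 u v z mm [-55.06   1.67  65.15] F uvz [-4.   -3.44 -2.29] M uvz [-0.277  0.745 -0.076] yaw 1.1033 tilt [-0.0007 -0.001 ] q [-0.0191  0.2204  2.1055 -0.0013  0.8164  0.4493] wd 0.021285163415589812
```

Call:
move_arm --series '[[[-0.0005, -0.0009, 0, 0, 0, 0, 0.015], [0.0009, -0.0005, -0.0004, 0, 0, 0, 0.015], [0, 0, 0, 0, 0, 0, 0.015], [0.0005, 0.0009, 0, 0, 0, 0, 0.015], [0, 0, 0, 0, 0, 0, 0.015], [0.0005, 0.0009, 0, 0, 0, 0, 0.015], [0, 0, 0, 0, 0, 0, 0.015], [0, 0, 0, 0, 0, 0, 0.015]]]'

```text
clock: 10.33
position: [0.4057, 0.0624, 0.0649]
ee_rot: [-0.0, 0.852, 0.524, 0.0]
contact_force: [0.2, 0.4, -0.7]
width: 0.0209
```

Run:
```python
from st import *
st();manip.get_image("top");st()
```

```text
t 10.33 u v z mm [-53.27   0.55  64.93] F uvz [ 0.46 -0.05 -0.71] M uvz [ 0.    -0.063  0.037] yaw 1.1028 tilt [0.0002 0.0002] q [-0.0174  0.2228  2.1028  0.0003  0.8158  0.4503] wd 0.020876188883579005
t 10.38 u v z mm [-53.31   0.53  64.94] F uvz [ 0.26  0.39 -1.98] M uvz [0.052 0.001 0.007] yaw 1.1028 tilt [0.0002 0.0002] q [-0.0175  0.2228  2.1028  0.0003  0.8158  0.4503] wd 0.020934079940770938
```

Call:
move_arm --series '[[[0.0005, 0.0009, 0, 0, 0, 0, 0.015], [0, 0, 0, 0, 0, 0, 0.015], [0.0005, 0.0009, 0, 0, 0, 0, 0.015], [0, 0, 0, 0, 0, 0, 0.015], [0.0005, 0.0009, 0, 0, 0, 0, 0.015], [0, 0, 0, 0, 0, 0, 0.015], [0, 0, 0, 0, 0, 0, 0.015]]]'

```text
clock: 10.97
position: [0.4071, 0.065, 0.0649]
ee_rot: [-0.0, 0.852, 0.524, 0.0]
contact_force: [0.6, 0.2, -3.3]
width: 0.0209
```

Run:
```python
from st import *
st();manip.get_image("top");st()
```

```text
t 10.97 u v z mm [-50.35   0.44  64.89] F uvz [ 0.46 -0.41 -3.28] M uvz [0.052 0.056 0.018] yaw 1.1029 tilt [-0.  0.] q [-0.0109  0.2253  2.0991  0.      0.8172  0.457 ] wd 0.020880279313813265
t 11.02 u v z mm [-50.38   0.44  64.9 ] F uvz [ 0.33 -0.32 -2.81] M uvz [0.023 0.076 0.027] yaw 1.1028 tilt [0. 0.] q [-0.0109  0.2252  2.0992  0.0001  0.8172  0.457 ] wd 0.02106817873753331
```

Call:
move_arm --series '[[[0.0005, 0.0009, -0.0003, 0, 0, 0, 0.015], [0.0005, 0.0009, 0, 0, 0, 0, 0.015], [0, 0, 0, 0, 0, 0, 0.015], [0.0005, 0.0009, 0, 0, 0, 0, 0.015], [0.0005, 0.0009, 0, 0, 0, 0, 0.015], [0, 0, 0, 0, 0, 0, 0.015], [0, 0, 0, 0, 0, 0, 0.015]]]'

```text
clock: 11.6
position: [0.4093, 0.0686, 0.0647]
ee_rot: [0.0, 0.852, 0.524, 0.0]
contact_force: [-0.4, -0.1, -1.4]
width: 0.021
```

Run:
```python
from st import *
st();manip.get_image("top");st()
```

```text
t 11.6 u v z mm [-46.16   0.19  64.65] F uvz [-0.31  0.32 -1.36] M uvz [-0.     0.066  0.02 ] yaw 1.1029 tilt [0.0003 0.0001] q [-0.002   0.229   2.0944  0.0001  0.818   0.4659] wd 0.02103411743859205
t 11.65 u v z mm [-46.2    0.21  64.64] F uvz [-0.03  0.32 -2.14] M uvz [0.009 0.025 0.02 ] yaw 1.1028 tilt [0.0002 0.    ] q [-0.002   0.229   2.0944  0.0001  0.818   0.4659] wd 0.020831401866002824
```

Call:
move_arm --series '[[[0.0009, 0.0018, 0, 0, 0, 0, 0.015], [0, 0, 0, 0, 0, 0, 0.015], [0.0009, 0.0018, 0, 0, 0, 0, 0.015], [0, 0, 0, 0, 0, 0, 0.015], [0.0009, 0.0018, 0, 0, 0, 0, 0.015], [0, 0, 0, 0, 0, 0, 0.015], [0.0009, 0.0018, 0, 0, 0, 0, 0.015], [0, 0, 0, 0, 0, 0, 0.015], [0, 0, 0, 0, 0, 0, 0.015]]]'

```text
clock: 12.4
position: [0.4129, 0.0758, 0.0646]
ee_rot: [0.0, 0.852, 0.524, 0.0]
contact_force: [-1.4, -1.0, -1.2]
width: 0.021
```

Run:
```python
from st import *
st();w=Cam("wrist","w10");st()
```

```text
t 12.4 u v z mm [-38.13   0.21  64.63] F uvz [-1.53  0.81 -1.22] M uvz [ 0.009 -0.052  0.074] yaw 1.1029 tilt [ 0.0002 -0.    ] q [ 0.0155  0.2352  2.0849 -0.      0.8213  0.4834] wd 0.02103938435350861
t 12.45 u v z mm [-38.19   0.23  64.62] F uvz [-1.08  0.3  -1.02] M uvz [ 0.02  -0.038  0.013] yaw 1.1029 tilt [ 0.0001 -0.0001] q [ 0.0154  0.2352  2.0849 -0.0001  0.8214  0.4833] wd 0.02093858219691568
```

View pics/w10.png

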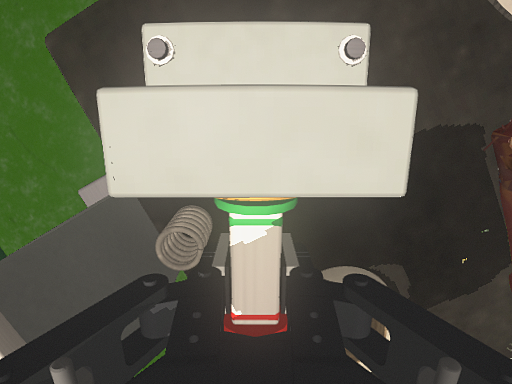

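Call:
move_arm --series '[[[0.0009, 0.0018, 0, 0, 0, 0, 0.015], [0, 0, 0, 0, 0, 0, 0.015], [0.0009, 0.0018, 0, 0, 0, 0, 0.015], [0, 0, 0, 0, 0, 0, 0.015], [0.0005, 0.0009, 0, 0, 0, 0, 0.015], [0, 0, 0, 0, 0, 0, 0.015], [0, 0, 0, 0, 0, 0, 0.015]]]'

```text
clock: 13.03
position: [0.4151, 0.0803, 0.0646]
ee_rot: [0.0, 0.852, 0.524, 0.0]
contact_force: [0.6, 0.0, -2.3]
width: 0.0208
```

Run:
```python
from st import *
st();manip.get_image("top");st()
```

```text
t 13.03 u v z mm [-33.11   0.21  64.64] F uvz [ 0.26 -0.5  -2.35] M uvz [-0.011 -0.032  0.048] yaw 1.1028 tilt [ 0.0002 -0.    ] q [ 0.0261  0.2391  2.0788 -0.      0.8235  0.4941] wd 0.020813979076096514
t 13.08 u v z mm [-33.15   0.23  64.62] F uvz [-1.06  0.05 -1.51] M uvz [-0.024 -0.036 -0.011] yaw 1.1028 tilt [ 0.0001 -0.    ] q [ 0.0261  0.2391  2.0789 -0.0001  0.8235  0.4941] wd 0.021237938063622765
```

Call:
move_arm --series '[[[0.0005, 0.0009, 0, 0, 0, 0, 0.015], [0, 0, 0, 0, 0, 0, 0.015], [0.0005, 0.0009, 0, 0, 0, 0, 0.015], [0, 0, 0, 0, 0, 0, 0.015], [0, 0, 0, 0, 0, 0, 0.015]]]'

```text
clock: 13.5
position: [0.4152, 0.0805, 0.0646]
ee_rot: [0.001, 0.851, 0.525, -0.002]
contact_force: [-1.5, -7.2, 0.6]
width: 0.0208
```

Run:
```python
from st import *
st();manip.get_image("top");st()
```

```text
t 13.5 u v z mm [-32.84   0.26  64.59] F uvz [-7.1  -1.91  0.6 ] M uvz [-0.232  1.106  0.034] yaw 1.1047 tilt [-0.0018 -0.0031] q [ 0.0293  0.2404  2.0769 -0.0042  0.8261  0.4983] wd 0.020778294857830452
t 13.55 u v z mm [-32.84   0.25  64.58] F uvz [-8.27 -1.55  0.74] M uvz [-0.234  1.096  0.052] yaw 1.1046 tilt [-0.0017 -0.0031] q [ 0.0293  0.2404  2.0769 -0.0041  0.8261  0.4983] wd 0.020791530216809767
```

Run:
```python
from st import *
w=Cam("wrist","w11");w.crop(200,170,310,240,7,"w11c");st();s=Cam("scene");s.crop(165,160,235,215,10,"s11c");st()
```

```text
t 13.6 u v z mm [-32.86   0.24  64.6 ] F uvz [-8.36 -1.44  0.85] M uvz [-0.189  1.105 -0.014] yaw 1.1045 tilt [-0.0017 -0.0031] q [ 0.0292  0.2404  2.0769 -0.0041  0.8261  0.4983] wd 0.020810845605175474
t 13.65 u v z mm [-32.85   0.26  64.58] F uvz [-8.36 -2.35  0.64] M uvz [-0.254  1.068  0.094] yaw 1.1046 tilt [-0.0017 -0.0031] q [ 0.0293  0.2404  2.0769 -0.0041  0.826   0.4983] wd 0.021225631406055594
```

View pics/w11c.png

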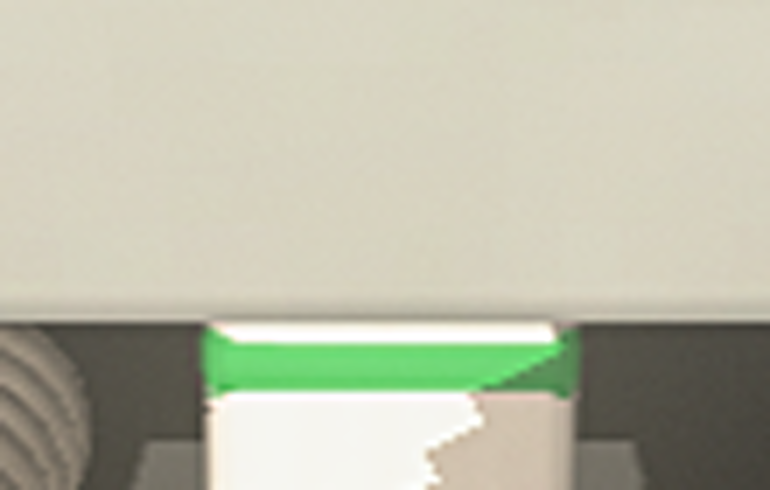

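View pics/s11c.png

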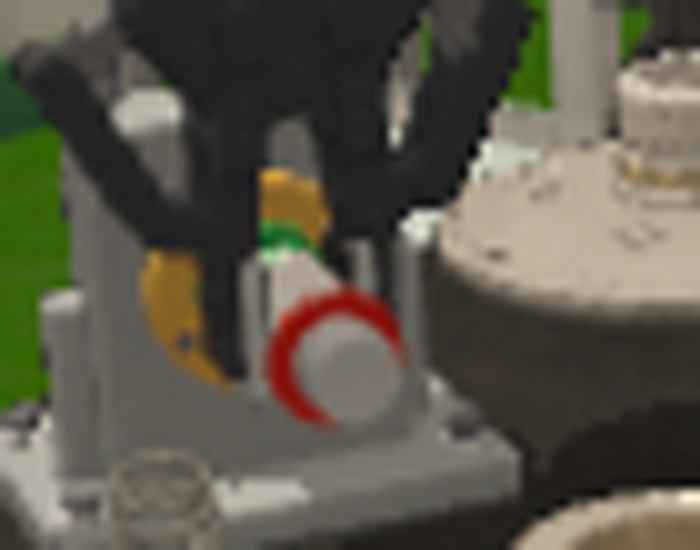

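Call:
move_arm --series '[[[-0.0009, -0.0018, 0, 0, 0, 0, 0.015], [-0.0014, -0.0027, 0, 0, 0, 0, 0.015], [-0.0018, -0.0036, 0, 0, 0, 0, 0.015], [-0.0018, -0.0036, 0, 0, 0, 0, 0.015], [-0.0018, -0.0036, 0, 0, 0, 0, 0.015], [-0.0018, -0.0036, 0, 0, 0, 0, 0.015], [-0.0018, -0.0036, 0, 0, 0, 0, 0.015], [-0.0018, -0.0036, 0, 0, 0, 0, 0.015], [-0.0018, -0.0036, 0, 0, 0, 0, 0.015], [-0.0027, -0.0054, 0, 0, 0, 0, 0.015], [-0.0027, -0.0054, 0, 0, 0, 0, 0.015], [-0.0018, -0.0036, 0, 0, 0, 0, 0.015], [-0.0014, -0.0027, 0, 0, 0, 0, 0.015], [0, 0, 0, 0, 0, 0, 0.015], [0, 0, 0, 0, 0, 0, 0.015], [0, 0, 0, 0, 0, 0, 0.015], [0, 0, 0, 0, 0, 0, 0.015]]]'

```text
clock: 15.07
position: [0.3927, 0.0353, 0.0647]
ee_rot: [0.0, 0.852, 0.524, 0.0]
contact_force: [0.6, -0.2, -1.9]
width: 0.021
```

Run:
```python
from st import *
st();w=Cam("wrist","w12");st()
```

```text
t 15.07 u v z mm [-83.33  -0.14  64.65] F uvz [ 0.08 -0.67 -1.94] M uvz [-0.    -0.001  0.009] yaw 1.1029 tilt [0.0003 0.    ] q [-0.0873  0.2023  2.1347  0.0001  0.8043  0.3805] wd 0.021049586107176745
t 15.12 u v z mm [-83.32  -0.1   64.64] F uvz [-0.11 -0.03 -2.18] M uvz [-0.019  0.018  0.019] yaw 1.1031 tilt [ 0.0002 -0.    ] q [-0.0872  0.2023  2.1347  0.      0.8044  0.3805] wd 0.020840507911441635
```

View pics/w12.png

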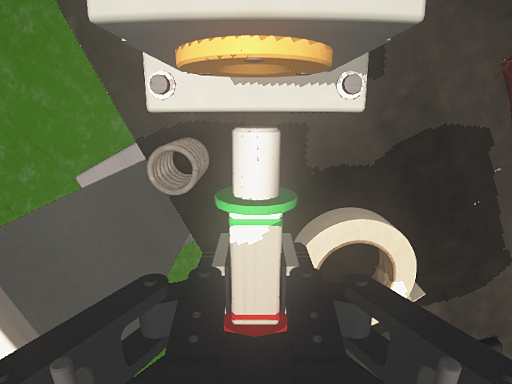

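Call:
move_arm --series '[[[0, 0, 0.02, 0, 0, 0, 0.015], [0, 0, 0.03, 0, 0, 0, 0.015], [0, 0, 0.03, 0, 0, 0.05, 0.015], [0, 0, 0, 0, 0, 0.12, 0.015], [0, 0, 0, 0, 0, 0.12, 0.015], [0, 0, 0, 0, 0, 0.12, 0.015], [0, 0, 0, 0, 0, 0.12, 0.015], [0, 0, 0, 0, 0, 0.12, 0.015], [0, 0, 0, 0, 0, 0.12, 0.015], [0, 0, 0, 0, 0, 0.12, 0.015], [0, 0, 0, 0, 0, 0.12, 0.015], [0, 0, 0, 0, 0, 0.12, 0.015], [0, 0, 0, 0, 0, 0.12, 0.015], [0, 0, 0, 0, 0, 0.12, 0.015], [0, 0, 0, 0, 0, 0.12, 0.015], [0, 0, 0, 0, 0, 0.12, 0.015], [0, 0, 0, 0, 0, 0.12, 0.015], [0, 0, 0, 0, 0, 0.12, 0.015], [0, 0, 0, 0, 0, 0.12, 0.015], [0, 0, 0, 0, 0, 0.12, 0.015]]]'

```text
clock: 16.78
position: [0.3925, 0.0354, 0.1445]
ee_rot: [-0.0, -0.029, 1.0, 0.0]
contact_force: [-0.8, -0.4, -2.1]
width: 0.0208
```

Call:
move_arm --series '[[[0, 0, 0, 0, 0, 0.12, 0.015], [0, 0, 0, 0, 0, 0.12, 0.015], [0, 0, 0, 0, 0, 0.12, 0.015], [0, 0, 0, 0, 0, 0.12, 0.015], [0, 0, 0, 0, 0, 0.12, 0.015], [0, 0, 0, 0, 0, 0.12, 0.015], [0, 0, 0, 0, 0, 0.12, 0.015], [0, 0, 0, 0, 0, 0.08, 0.015], [0, 0, 0, 0, 0, 0.03, 0.015], [0, 0, 0, 0, 0, 0, 0.015], [0, 0, 0, 0, 0, 0, 0.015], [0, 0, 0, 0, 0, 0, 0.015], [0, 0, 0, 0, 0, 0, 0.015]]]'

```text
clock: 17.87
position: [0.3925, 0.0353, 0.1446]
ee_rot: [-0.0, -0.48, 0.877, 0.0]
contact_force: [0.1, -0.2, -2.0]
width: 0.0207
```

Run:
```python
from st import *
st();w=Cam("wrist","w13");st()
```

```text
t 17.87 u v z mm [-83.48   0.04 144.62] F uvz [-0.13 -0.2  -1.98] M uvz [ 0.031  0.024 -0.019] yaw -2.1408 tilt [-0.0001  0.0001] q [-0.0875  0.0889  2.0146  0.0001  1.0382 -2.6591] wd 0.020728825376360643
t 17.92 u v z mm [-83.46   0.   144.62] F uvz [ 0.55  0.32 -1.52] M uvz [-0.075 -0.025 -0.015] yaw -2.1407 tilt [-0.0001  0.0001] q [-0.0875  0.0889  2.0146  0.0001  1.0382 -2.6592] wd 0.02082811207607693
```

View pics/w13.png

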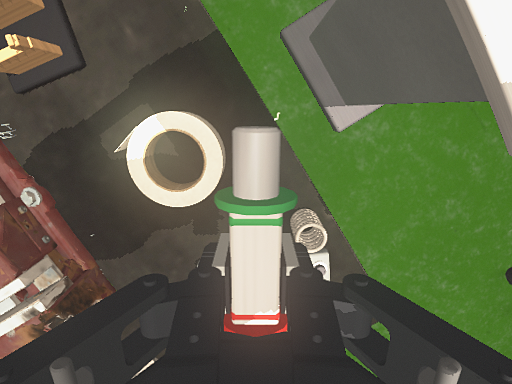

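Call:
move_arm --series '[[[0.0034, 0.0067, 0, 0, 0, 0.015, 0.015], [0.0034, 0.0067, 0, 0, 0, 0.015, 0.015], [0, 0, -0.03, 0, 0, 0, 0.015], [0, 0, -0.03, 0, 0, 0, 0.015], [0, 0, -0.02, 0, 0, 0, 0.015], [0.0034, 0.0067, 0, 0, 0, 0.02, 0.015], [0.0023, 0.0045, 0, 0, 0, 0.015, 0.015], [0, 0, 0, 0, 0, 0, 0.015], [0, 0, 0, 0, 0, 0, 0.015], [0, 0, 0, 0, 0, 0, 0.015], [0, 0, 0, 0, 0, 0, 0.015]]]'

```text
clock: 18.83
position: [0.4058, 0.0599, 0.0656]
ee_rot: [0.001, -0.508, 0.861, -0.001]
contact_force: [-0.7, -0.3, -1.6]
width: 0.0212
```

Run:
```python
from st import *
st();s=Cam("scene");st();s.crop(155,150,255,230,7,"s14c")
```

```text
t 18.83 u v z mm [-55.55  -0.66  65.58] F uvz [-0.59  0.45 -1.57] M uvz [-0.008  0.05  -0.021] yaw -2.0752 tilt [ 0.0021 -0.0001] q [-0.0235  0.2205  2.1038 -0.      0.8151 -2.6607] wd 0.021203379119525058
t 18.88 u v z mm [-55.72  -0.49  65.41] F uvz [-0.07 -0.28 -2.14] M uvz [0.013 0.053 0.004] yaw -2.0753 tilt [ 0.0017 -0.0001] q [-0.0237  0.2207  2.1042 -0.      0.815  -2.6608] wd 0.021083898626824575
```

View pics/s14c.png

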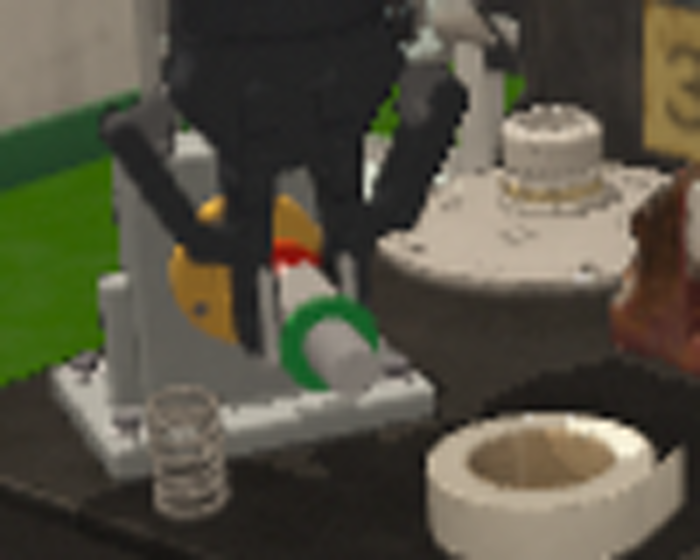

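Call:
move_arm --series '[[[0.0016, 0.0037, 0, 0, 0, 0.018, 0.015], [0.0016, 0.0036, 0, 0, 0, 0.018, 0.015], [0, 0, 0, 0, 0, 0, 0.015], [0, 0, 0, 0, 0, 0, 0.015], [0, 0, 0, 0, 0, 0, 0.015], [0, 0, 0, 0, 0, 0, 0.015], [0, 0, 0, 0, 0, 0, 0.015], [0, 0, 0, 0, 0, 0, 0.015]]]'

```text
clock: 19.55
position: [0.4081, 0.0671, 0.0646]
ee_rot: [-0.0, -0.524, 0.852, 0.0]
contact_force: [-0.2, 0.6, -2.4]
width: 0.0209
```

Run:
```python
from st import *
st();manip.get_image("top");st()
```

```text
t 19.55 u v z mm [-48.06   0.47  64.57] F uvz [ 0.42  0.41 -2.4 ] M uvz [-0.064 -0.011 -0.03 ] yaw -2.0395 tilt [-0.0003  0.    ] q [-0.0058  0.2276  2.0967  0.0001  0.8175 -2.6787] wd 0.020929634901481198
t 19.6 u v z mm [-48.03   0.42  64.59] F uvz [-0.26  0.53 -2.55] M uvz [-0.031 -0.025  0.005] yaw -2.0395 tilt [-0.0002  0.    ] q [-0.0058  0.2276  2.0967  0.0001  0.8175 -2.6787] wd 0.020824802586457344
```

Call:
move_arm --series '[[[0.0009, 0.0018, 0, 0, 0, 0, 0.015], [0, 0, 0, 0, 0, 0, 0.015], [0.0005, 0.0009, 0, 0, 0, 0, 0.015], [0, 0, 0, 0, 0, 0, 0.015], [0.0005, 0.0009, 0, 0, 0, 0, 0.015], [0, 0, 0, 0, 0, 0, 0.015], [0, 0, 0, 0, 0, 0, 0.015]]]'

```text
clock: 20.18
position: [0.4102, 0.0708, 0.0646]
ee_rot: [-0.0, -0.524, 0.852, 0.0]
contact_force: [-0.0, -0.3, -2.3]
width: 0.0211
```

Run:
```python
from st import *
st();manip.get_image("top");st()
```

```text
t 20.18 u v z mm [-43.84   0.35  64.62] F uvz [-0.32 -0.12 -2.28] M uvz [ 0.046 -0.008  0.04 ] yaw -2.0393 tilt [-0.0001  0.0001] q [ 0.0033  0.2308  2.0917  0.0001  0.8192 -2.6699] wd 0.02107128026503182
t 20.23 u v z mm [-43.87   0.36  64.63] F uvz [ 0.39 -0.25 -1.72] M uvz [0.045 0.009 0.014] yaw -2.0393 tilt [-0.0001  0.    ] q [ 0.0032  0.2308  2.0917  0.0001  0.8192 -2.6699] wd 0.020886071371828175
```

Call:
move_arm --series '[[[0.0005, 0.0009, 0, 0, 0, 0, 0.015], [0, 0, 0, 0, 0, 0, 0.015], [0.0005, 0.0009, 0, 0, 0, 0, 0.015], [0, 0, 0, 0, 0, 0, 0.015], [0, 0, 0, 0, 0, 0, 0.015]]]'

```text
clock: 20.65
position: [0.4112, 0.0725, 0.0646]
ee_rot: [0.0, -0.524, 0.852, 0.0]
contact_force: [-0.5, -0.4, -2.1]
width: 0.0209
```

Run:
```python
from st import *
st();manip.get_image("top");st()
```

```text
t 20.65 u v z mm [-41.77   0.22  64.64] F uvz [-0.6   0.26 -2.05] M uvz [-0.01   0.01  -0.028] yaw -2.0393 tilt [-0.  0.] q [ 0.0076  0.2324  2.0891  0.0001  0.8201 -2.6655] wd 0.020910391419750887
t 20.7 u v z mm [-41.8    0.28  64.62] F uvz [-0.21 -0.85 -1.42] M uvz [-0.03   0.019  0.012] yaw -2.0393 tilt [-0.0002  0.0001] q [ 0.0076  0.2324  2.0891  0.0001  0.8202 -2.6656] wd 0.021045901319008613
```

Call:
move_arm --series '[[[0.0005, 0.0009, 0, 0, 0, 0, 0.015], [0, 0, 0, 0, 0, 0, 0.015], [0.0004, 0.0009, 0, 0, 0, 0, 0.015], [0, 0, 0, 0, 0, 0, 0.015], [0, 0, 0, 0, 0, 0, 0.015]]]'

```text
clock: 21.12
position: [0.4116, 0.0741, 0.0645]
ee_rot: [-0.001, -0.524, 0.852, 0.0]
contact_force: [-1.6, -1.1, -2.8]
width: 0.0211
```

Run:
```python
from st import *
st();manip.get_image("top");st()
```

```text
t 21.12 u v z mm [-40.19   0.59  64.46] F uvz [-1.66  0.96 -2.81] M uvz [0.011 0.358 0.043] yaw -2.0391 tilt [-0.0011 -0.0004] q [ 0.0118  0.2341  2.0872 -0.0005  0.8214 -2.6612] wd 0.021052984539619287
t 21.17 u v z mm [-40.18   0.59  64.46] F uvz [-1.81  0.02 -2.33] M uvz [-0.052  0.358  0.061] yaw -2.0391 tilt [-0.001  -0.0003] q [ 0.0118  0.2341  2.0873 -0.0005  0.8213 -2.6612] wd 0.021020920660082685
```

Call:
move_arm --series '[[[-0.0003, 0.0001, -0.0002, 0, 0, 0, 0.015], [0.0005, 0.0009, 0, 0, 0, 0, 0.015], [0, 0, 0, 0, 0, 0, 0.015], [0, 0, 0, 0, 0, 0, 0.015]]]'

```text
clock: 21.5
position: [0.4116, 0.0745, 0.0643]
ee_rot: [-0.001, -0.524, 0.852, -0.0]
contact_force: [-1.1, -5.6, -1.2]
width: 0.0213
```

Run:
```python
from st import *
st();manip.get_image("top");st()
```

```text
t 21.5 u v z mm [-39.84   0.76  64.29] F uvz [-5.46 -1.57 -1.22] M uvz [-0.148  0.871 -0.043] yaw -2.0384 tilt [-0.0015 -0.0017] q [ 0.0138  0.2347  2.0869 -0.0022  0.8215 -2.6586] wd 0.02126317233275216
t 21.55 u v z mm [-39.83   0.76  64.29] F uvz [-5.65 -1.04 -1.22] M uvz [-0.125  0.851 -0.009] yaw -2.0384 tilt [-0.0015 -0.0016] q [ 0.0138  0.2347  2.0869 -0.0022  0.8215 -2.6586] wd 0.02082541004443414
```

Call:
move_arm --series '[[[0.0005, 0.0008, 0, 0, 0, 0, 0.015], [0, 0, 0, 0, 0, 0, 0.015], [0, 0, 0, 0, 0, 0, 0.015], [0, 0, 0, 0, 0, 0, 0.015]]]'

```text
clock: 21.88
position: [0.4117, 0.0746, 0.0643]
ee_rot: [-0.002, -0.524, 0.852, -0.001]
contact_force: [-2.9, -7.1, -0.4]
width: 0.0211
```

Run:
```python
from st import *
st();w=Cam("wrist","w15");st();s=Cam("scene");s.crop(155,150,255,230,7,"s15c");st()
```

```text
t 21.88 u v z mm [-39.7    0.77  64.26] F uvz [-7.66 -0.59 -0.44] M uvz [-0.208  1.307  0.003] yaw -2.0377 tilt [-0.0024 -0.003 ] q [ 0.0153  0.2354  2.086  -0.004   0.8227 -2.6567] wd 0.021090663923728152
t 21.93 u v z mm [-39.72   0.75  64.26] F uvz [-7.96 -1.38 -1.43] M uvz [-0.221  1.254 -0.052] yaw -2.0378 tilt [-0.0024 -0.003 ] q [ 0.0152  0.2354  2.0859 -0.004   0.8227 -2.6567] wd 0.021037589703210156
t 21.98 u v z mm [-39.7    0.78  64.25] F uvz [-7.98 -1.49 -0.95] M uvz [-0.127  1.262 -0.004] yaw -2.0377 tilt [-0.0025 -0.003 ] q [ 0.0152  0.2354  2.086  -0.004   0.8227 -2.6567] wd 0.02090921929100947
```

View pics/s15c.png

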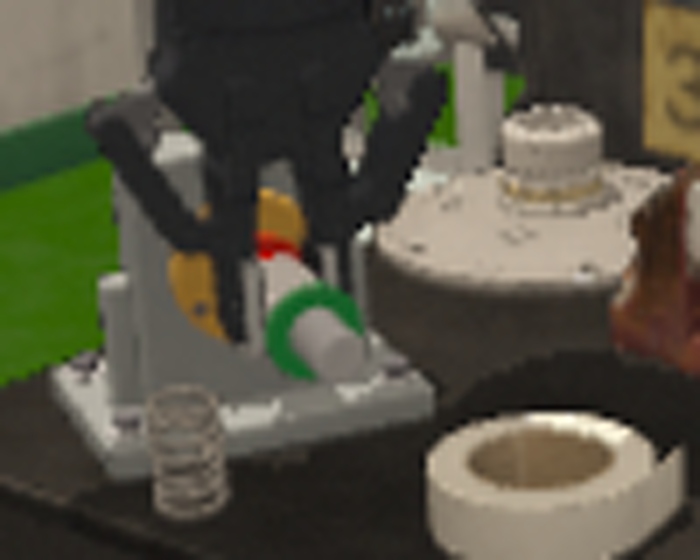

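Call:
move_arm --series '[[[0.0002, 0.0004, 0, 0, 0, 0, 0.015], [0, 0, 0, 0, 0, 0, 0.015], [0, 0, 0, 0, 0, 0, 0.015], [0, 0, 0, 0, 0, 0, 0.015], [0, 0, 0, 0, 0, 0, 0.015], [0, 0, 0, 0, 0, 0, 0.015], [0, 0, 0, 0, 0, 0, 0.015], [0, 0, 0, 0, 0, 0, 0.015], [0, 0, 0, 0, 0, 0, 0.015], [0, 0, 0, 0, 0, 0, 0.015], [0, 0, 0, 0, 0, 0, 0.015], [0, 0, 0, 0, 0, 0, 0.015], [0, 0, 0, 0, 0, 0, 0.015], [0, 0, 0, 0, 0, 0, 0.015]]]'

```text
clock: 23.15
position: [0.4117, 0.0747, 0.0643]
ee_rot: [-0.002, -0.524, 0.851, -0.001]
contact_force: [-3.5, -10.5, -0.6]
width: 0.0211
```

Run:
```python
from st import *
st();w=Cam("wrist","w16");st()
```

```text
t 23.15 u v z mm [-39.64   0.77  64.25] F uvz [-10.95  -1.61  -0.59] M uvz [-0.267  1.43  -0.073] yaw -2.0374 tilt [-0.0028 -0.0036] q [ 0.0159  0.2357  2.0856 -0.0049  0.8232 -2.6557] wd 0.021109604404822124
t 23.2 u v z mm [-39.65   0.76  64.28] F uvz [-10.07  -2.05  -0.64] M uvz [-0.305  1.416 -0.022] yaw -2.0374 tilt [-0.0028 -0.0037] q [ 0.0159  0.2356  2.0855 -0.0049  0.8233 -2.6557] wd 0.021192190457396367
```

View pics/w16.png

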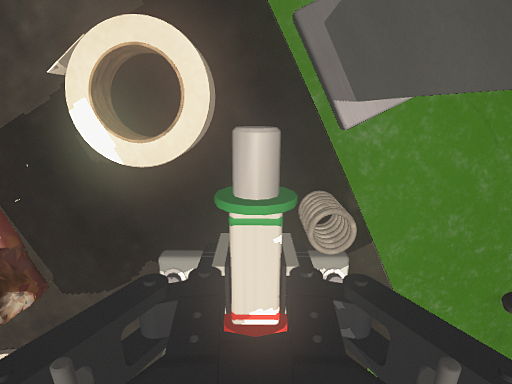

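Run:
```python
from st import *
w=Cam("wrist");s=manip.get_state();R=q2R(s["ee_rot"])
for col in (250,256,262):
    g=w.c[:,col].max(1).astype(int);print([int(k) for k in range(110,150) if abs(g[k+1]-g[k])>20])
h=cv2.cvtColor(w.c,cv2.COLOR_BGR2HSV)
print([r for r in range(180,340) if 55<h[r,256,0]<90 and h[r,256,1]>120],[r for r in range(180,345) if (h[r,256,0]<8 or h[r,256,0]>172) and h[r,256,1]>150])
tz=s["position"][2]
for uv,z in [((256,126.5),tz+.0054),((256,126.5),tz+.0054+.0085)]:
    X=w.onz(uv,z)[0];print("tip tool x",R.T@(X-s["position"]))
for r in (187,214.5):
    X=w.onz((256,r),tz+.0054+.018)[0];print("green collar top",R.T@(X-s["position"]))
```

```text
[125, 127]
[125, 127, 128]
[125, 127, 128]
[206, 207, 208, 209, 210, 211, 212, 213, 214, 219, 220, 222, 223, 224] [315, 316, 317, 318, 325, 326, 331, 333, 334, 335]
tip tool x [ 0.0638  0.0012 -0.0051]
tip tool x [ 0.0643  0.0011 -0.0136]
green collar top [ 0.0431  0.0011 -0.0232]
green collar top [ 0.0325  0.0011 -0.0233]
```

Call:
move_arm --series '[[[-0.0009, -0.0018, 0, 0, 0, 0, 0.015], [-0.0014, -0.0027, 0, 0, 0, 0, 0.015], [-0.0014, -0.0027, 0, 0, 0, -0.01, 0.015], [-0.0023, -0.0045, 0, 0, 0, -0.03, 0.015], [-0.0023, -0.0045, 0, 0, 0, -0.03, 0.015], [-0.0027, -0.0054, 0, 0, 0, -0.03, 0.015], [-0.0027, -0.0054, 0, 0, 0, -0.03, 0.015], [-0.0027, -0.0054, 0, 0, 0, -0.03, 0.015], [-0.0027, -0.0054, 0.01, 0, 0, -0.03, 0.015], [0, 0, 0.03, 0, 0, -0.1, 0.015], [0, 0, 0.03, 0, 0, -0.12, 0.015], [0, 0, 0.03, 0, 0, -0.12, 0.015], [0, 0, 0.02, 0, 0, -0.12, 0.015], [0, 0, 0, 0, 0, -0.12, 0.015], [0, 0, 0, 0, 0, -0.12, 0.015], [0, 0, 0, 0, 0, -0.12, 0.015], [0, 0, 0, 0, 0, -0.12, 0.015]]]'

```text
clock: 24.67
position: [0.3935, 0.0383, 0.1845]
ee_rot: [0.0, 0.018, 1.0, 0.0]
contact_force: [0.8, 0.2, -1.6]
width: 0.0213
```

Run:
```python
from st import *
st();s=manip.get_state();print(s["position"])
```

```text
t 24.67 u v z mm [-80.32   0.58 184.55] F uvz [ 0.55 -0.66 -1.55] M uvz [0.079 0.058 0.019] yaw 3.106 tilt [0.0003 0.0001] q [-0.0794  0.0473  1.946   0.0001  1.148  -1.6147] wd 0.02125949159516363
[0.3935 0.0383 0.1845]
```

Call:
move_arm --series '[[[0.0057, -0.0148, 0, 0, 0, -0.12, 0.015], [0.0057, -0.0148, 0, 0, 0, -0.12, 0.015], [0.0057, -0.0148, 0, 0, 0, -0.12, 0.015], [0.0057, -0.0148, 0, 0, 0, -0.12, 0.015], [0.0057, -0.0148, 0, 0, 0, -0.12, 0.015], [0.0057, -0.0148, 0, 0, 0, -0.12, 0.015], [0.0057, -0.0148, 0, 0, 0, -0.12, 0.015], [0.0057, -0.0148, 0, 0, 0, -0.12, 0.015], [0.0057, -0.0148, 0, 0, 0, -0.12, 0.015], [0.0057, -0.0148, 0, 0, 0, -0.12, 0.015], [0.0057, -0.0148, 0, 0, 0, -0.12, 0.015], [0.0057, -0.0148, 0, 0, 0, -0.12, 0.015], [0.0057, -0.0148, 0, 0, 0, -0.12, 0.015], [0.0057, -0.0148, 0, 0, 0, -0.12, 0.015], [0.0057, -0.0148, 0, 0, 0, -0.12, 0.015], [0, 0, 0, 0, 0, 0, 0.015], [0, 0, 0, 0, 0, 0, 0.015], [0, 0, 0, 0, 0, 0, 0.015], [0, 0, 0, 0, 0, 0, 0.015], [0, 0, 0, 0, 0, 0, 0.015]]]'

```text
clock: 26.33
position: [0.4788, -0.1825, 0.1844]
ee_rot: [-0.0, 0.791, 0.611, -0.0]
contact_force: [0.6, -0.1, -1.7]
width: 0.0211
```

Run:
```python
from st import *
st();s=manip.get_state();print(s["position"]);w=Cam("wrist","w17");s=manip.get_state();print(s["position"])
```

```text
t 26.33 u v z mm [-238.64 -175.41  184.41] F uvz [ 0.15 -0.54 -1.71] M uvz [-0.018 -0.03  -0.011] yaw 1.3151 tilt [-0.0004  0.0004] q [-0.5001  0.2235  1.729   0.0002  1.1896 -0.2444] wd 0.021052652769157285
[ 0.4788 -0.1825  0.1844]
[ 0.479  -0.1825  0.1845]
```

View pics/w17.png

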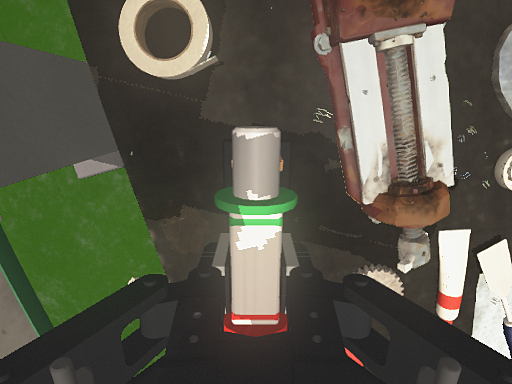

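Call:
move_arm --series '[[[0, -0.001, -0.02, 0, 0, -0.013, 0.015], [0, 0, -0.03, 0, 0, 0, 0.015], [0, 0, -0.03, 0, 0, 0, 0.015], [0, 0, -0.02, 0, 0, 0, 0.015], [0, 0, -0.012, 0, 0, 0, 0.015], [0, 0, 0, 0, 0, 0, 0.015], [0, 0, 0, 0, 0, 0, 0.015], [0, 0, 0, 0, 0, 0, 0.015], [0, 0, 0, 0, 0, 0, 0.015], [0, 0, 0, 0, 0, 0, 0.015], [0, 0, 0, 0, 0, 0, 0.015]]]'

```text
clock: 27.3
position: [0.48, -0.1845, 0.0734]
ee_rot: [0.001, 0.796, 0.606, 0.0]
contact_force: [-0.0, 0.4, -2.1]
width: 0.0212
```

Run:
```python
from st import *
manip.get_image("top");st();s=manip.get_state();print(s["position"]);w=Cam("scene");w.crop(265,180,335,240,10,"s18c")
```

```text
t 27.35 u v z mm [-240.   -177.19   73.22] F uvz [ 1.03  0.42 -0.93] M uvz [ 0.007 -0.048  0.025] yaw 1.3008 tilt [ 0.0016 -0.0007] q [-0.5026  0.3411  1.8817  0.0002  0.9171 -0.2326] wd 0.021169633536021353
[ 0.4798 -0.1845  0.0732]
```

View pics/s18c.png

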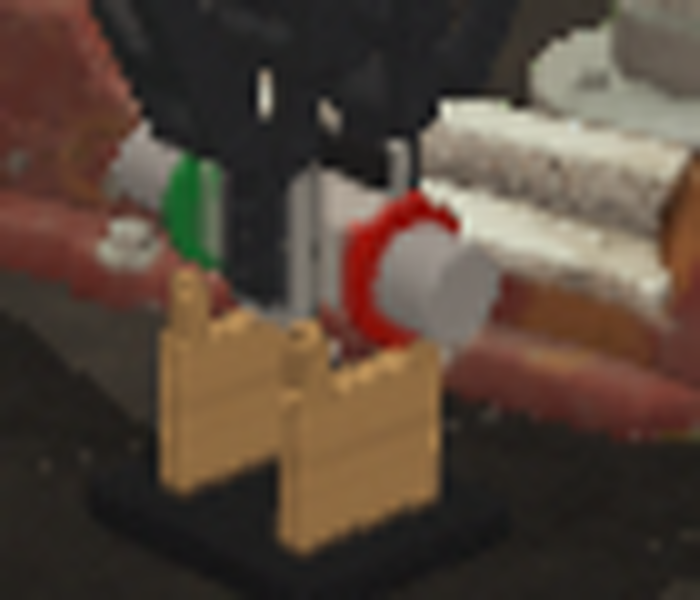

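Call:
move_arm --series '[[[0, 0, -0.004, 0, 0, 0, 0.015], [0, 0, -0.004, 0, 0, 0, 0.015], [0, 0, -0.004, 0, 0, 0, 0.015], [0, 0, -0.002, 0, 0, 0, 0.015], [0, 0, -0.001, 0, 0, 0, 0.015], [0, 0, 0, 0, 0, 0, 0.015], [0, 0, 0, 0, 0, 0, 0.015], [0, 0, 0, 0, 0, 0, 0.015], [0, 0, 0, 0, 0, 0, 0.015], [0, 0, 0, 0, 0, 0, 0.015]]]'

```text
clock: 28.23
position: [0.4794, -0.1843, 0.0576]
ee_rot: [0.0, 0.796, 0.606, 0.0]
contact_force: [0.3, -0.0, -1.5]
width: 0.0212
```

Run:
```python
from st import *
manip.get_image("top");st();s=manip.get_state();print(s["position"])
```

```text
t 28.28 u v z mm [-240.03 -176.8    57.56] F uvz [ 0.71 -0.74 -1.6 ] M uvz [-0.06  -0.078  0.037] yaw 1.3008 tilt [ 0.0004 -0.0002] q [-0.5026  0.3614  1.8999  0.      0.8799 -0.2326] wd 0.020938355757923324
[ 0.4795 -0.1843  0.0576]
```

Call:
move_arm --series '[[[-0.0007, 0.0009, -0.001, 0, 0, 0, 0.015], [0, 0, -0.0008, 0, 0, 0, 0.015], [0, 0, 0, 0, 0, 0, 0.015], [0, 0, 0, 0, 0, 0, 0.015], [0, 0, 0, 0, 0, 0, 0.015], [0, 0, 0, 0, 0, 0, 0.015]]]'

```text
clock: 28.78
position: [0.4786, -0.1834, 0.0556]
ee_rot: [0.0, 0.796, 0.605, 0.0]
contact_force: [0.2, 0.5, -1.3]
width: 0.0211
```

Run:
```python
from st import *
manip.get_image("top");st();s=manip.get_state();print(s["position"])
```

```text
t 28.83 u v z mm [-239.56 -175.62   55.61] F uvz [-0.45  0.5  -0.97] M uvz [0.004 0.009 0.037] yaw 1.3008 tilt [-0.  0.] q [-0.5017  0.3628  1.9042 -0.      0.8746 -0.2317] wd 0.02109873878330554
[ 0.4786 -0.1834  0.0556]
```

Same pose as at the grasp. Release slowly, then rise.

Call:
move_arm --series '[[[0, 0, 0, 0, 0, 0, 0.023], [0, 0, 0, 0, 0, 0, 0.026], [0, 0, 0, 0, 0, 0, 0.035], [0, 0, 0, 0, 0, 0, 0.05], [0, 0, 0, 0, 0, 0, 0.065], [0, 0, 0, 0, 0, 0, 0.065], [0, 0, 0, 0, 0, 0, 0.065], [0, 0, 0, 0, 0, 0, 0.065], [0, 0, 0.01, 0, 0, 0, 0.065], [0, 0, 0.02, 0, 0, 0, 0.065], [0, 0, 0.03, 0, 0, 0, 0.065], [0, 0, 0.03, 0, 0, 0, 0.065], [0, 0, 0.02, 0, 0, 0, 0.065], [0, 0, 0, 0, 0, 0, 0.065], [0, 0, 0, 0, 0, 0, 0.065], [0, 0, 0, 0, 0, 0, 0.065], [0, 0, 0, 0, 0, 0, 0.065], [0, 0, 0, 0, 0, 0, 0.065], [0, 0, 0, 0, 0, 0, 0.065]]]'

```text
clock: 30.42
position: [0.4781, -0.1831, 0.1645]
ee_rot: [-0.001, 0.796, 0.605, -0.0]
contact_force: [0.0, 0.5, 0.2]
width: 0.0652
```

Run:
```python
from st import *
st();s=Cam("scene");s.crop(155,150,335,250,4.4,"s19c");w=Cam("wrist","w19");p=manip.get_state();print(p["position"])
c=np.array([.4793,-.1815,.061]);uu=np.array([np.cos(1.305),np.sin(1.305),0])
print(w.px([c+.06*uu+[0,0,.003],c-.048*uu+[0,0,.011]]))
```

```text
t 30.42 u v z mm [-239.54 -175.02  164.54] F uvz [0.49 0.21 0.25] M uvz [ 0.016  0.034 -0.063] yaw 1.3008 tilt [-0.002   0.0011] q [-0.5017  0.241   1.7592  0.      1.1436 -0.2317] wd 0.0651893579226198
[ 0.4783 -0.1832  0.1649]
[[257.1894 119.2096]
 [257.6463 256.0733]]
```

View pics/s19c.png

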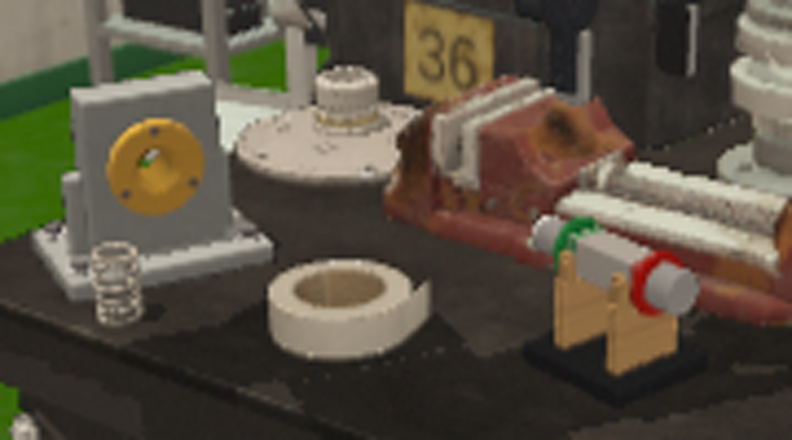

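View pics/w19.png

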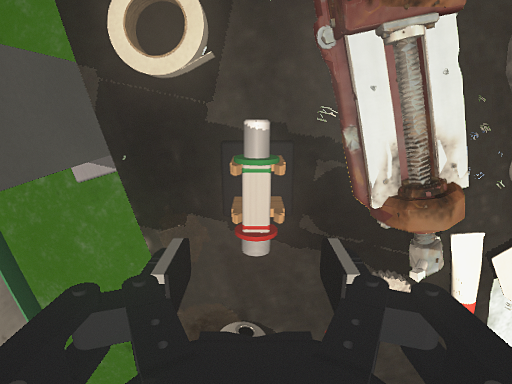

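Run:
```python
from rig import manip
print(manip.sign_off())
```

```text
the job is handed in; nothing more can be done
None
```

I carried out the gauge check in order and handed the job in after about 30 s of robot time. No verdict came back.

- **Go end:** The tip touched the countersink once at about 4 N. I eased it about 1 mm sideways and 0.4 mm down, and it then slid in almost freely. It stopped with the green collar against the brass at about 8 N, was held for about half a second, and was drawn out straight.
- **No-go end:** I turned the gauge half a turn and pressed it squarely into the countersink. It centred itself by a few tenths of a millimetre and was refused. I held it for about 1.5 s at 8 to 11 N.
- **Return:** The gauge went back into its rest at the pose where I had gripped it and was let go. The arm then rose clear.

**Last checks:**
- **Position and force:** The wrist picture shows both gauge tips within about a pixel of where they should be. The scene picture shows the spring and tape roll where they started. The piston was not checked in that last picture, but the arm never worked near it. The force on the tool was near zero.
- **Less certain:** The no-go depth was not measured directly. The contact forces fit the expected 3 mm or so. The wrist camera's own estimate of how the gauge sat in the grip would put it nearer 1 mm, which is within its 2 mm calibration error.

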